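# Fill the stacking carrier and hold it clear of the belt

### The job

Two aluminium mounting plates lie in a rough pile behind the checking fixture: stack both squarely on the plate that is already in the blue carrier, down between its guides. Then take the carrier by the black tube of its folded handle, swing the handle up and lift the carrier about 10 cm off the belt without tipping it, so that it can be handed over; finish while you are still holding it there by the tube, level and still, with all three plates in it. Leave the tally counter, the black marker and the beige carton where they are.

Things in the scene. Friction and masses are not known exactly. Their poses are not given: they have to be found in the camera images.
- carrier: blue sheet-steel carrier, 0.36 kg, base 66 (x) by 128 mm (y), top of base 6 mm up. Origin: centre of underside. Inner faces of end cheeks at y = 58.5 and -58.5, straight to 46 mm, then bent outward to pivot ears 74 mm high; of the four side guides at x = 27.5 and -27.5, |y| 38 to 57, straight to 42, flared to 52 mm. Long sides open for |y| < 38 mm. Play of a plate: 2.5 mm each way in x, 3.5 in y
- handle (a joint): angle (rad) of the carrier's wire handle about its pivot axis (along the carrier's y, at x = 0, 62 mm above its underside; 85 mm from axis to tube centre). 0: folded to the carrier's +x side, resting on its stop 10 degrees above level; 1.40: straight up. It turns freely and falls back if let go
- handle_grip (a point): centre of the black grip tube on the handle's cross bar: 16 mm thick, 64 mm long along the carrier's y, turning freely on the bar, so the handle can swing and the carrier hang level while the tube is gripped. In the carrier's frame: folded at x = +84, z = 77 mm; handle straight up at x = 0, z = 147 mm
- plate_in_center (a point): centre of the plate that already lies in the carrier: same kind as the two loose ones, its long side along the carrier's y, its top 18 mm above the carrier's underside
- plate_a_center (a point): centre (half-way up) of the upper plate of the rough pile: aluminium, 50 mm (its x) by 110 mm (its y) by 12 mm thick, 0.11 kg, lying askew on the lower one, holes and slot upward; it may go in the carrier either end first
- plate_b_center (a point): centre (half-way up) of the lower plate of the rough pile, same kind and size, flat on the belt
- tally_counter: small silvery hand tally counter, 44 x 44 x 25 mm, loose on the belt, origin at the centre of its underside; to be left alone
- check_fixture: white checking fixture, fixed, in front of the rough pile. From its origin (on the belt) its base runs x = -41 to +129, y = -131 to +169 mm, 23 mm high, blocks on it up to 70 mm. Its red lever reaches towards the robot to x = -132 at y = +45 mm, 94 to 145 mm up. A 40 mm square frame post, taller than the arm, stands at x = -248, y = +40 mm from the same origin
- bag_sealer: blue bag sealer, fixed, between rough pile and carrier, 320 mm long (x) and 78 mm wide, origin under its centre. Its arm stands open: hinged at the far end, it rises towards the robot to a black handle 228 mm above the belt, 105 to 165 mm nearer the robot than the origin
- marker_black: white felt marker with black cap, 130 mm long, 18 mm thick, lying on the belt, origin at its underside; to be left alone
- box_pads_center (a point): centre of a small beige carton with a brown band, 45 x 85 x 60 mm, standing on the belt; to be left alone

How it is judged (in metres and radians):
On the way:
1. both loose plates lie flat and square on the plate in the carrier, let go, with the carrier still on the belt (x of plate_in_center in the frame of carrier between -0.005 and 0.005 m and y of plate_in_center in the frame of carrier between -0.005 and 0.005 m and z of plate_in_center in the frame of carrier between 0.009 and 0.015 m and angle between the y axis of each of plate_in_center, plate_a_center, plate_b_center and the y axis of carrier, either way round below 0.06 rad and angle between the z axis of each of plate_in_center, plate_a_center, plate_b_center and the z axis of carrier, either way round below 0.06 rad and x of plate_a_center in the frame of carrier between -0.005 and 0.005 m and y of plate_a_center in the frame of carrier between -0.005 and 0.005 m and z of plate_a_center in the frame of carrier between 0.021 and 0.039 m and x of plate_b_center in the frame of carrier between -0.005 and 0.005 m and y of plate_b_center in the frame of carrier between -0.005 and 0.005 m and z of plate_b_center in the frame of carrier between 0.021 and 0.039 m and height (world z) of carrier below 0.01 m and angle between carrier's own z axis and vertical below 0.05 rad and distance between the grasp point and plate_a_center above 0.05 m and distance between the grasp point and plate_b_center above 0.05 m), for 0.2 s.
At the end, for the whole second after the job is handed in: Carrier held by its handle tube in the fingers alone, underside 60 to 180 mm above the belt, within 0.1 rad of level, still (0.03 m/s, 0.2 rad/s); all three plates flat in it as one pile, within 5 mm of its centre lines and 0.06 rad of square, none over 3 mm above its layer (x of plate_in_center in the frame of carrier between -0.005 and 0.005 m and y of plate_in_center in the frame of carrier between -0.005 and 0.005 m and z of plate_in_center in the frame of carrier between 0.009 and 0.015 m and angle between the y axis of each of plate_in_center, plate_a_center, plate_b_center and the y axis of carrier, either way round below 0.06 rad and angle between the z axis of each of plate_in_center, plate_a_center, plate_b_center and the z axis of carrier, either way round below 0.06 rad and x of plate_a_center in the frame of carrier between -0.005 and 0.005 m and y of plate_a_center in the frame of carrier between -0.005 and 0.005 m and z of plate_a_center in the frame of carrier between 0.021 and 0.039 m and x of plate_b_center in the frame of carrier between -0.005 and 0.005 m and y of plate_b_center in the frame of carrier between -0.005 and 0.005 m and z of plate_b_center in the frame of carrier between 0.021 and 0.039 m and height (world z) of carrier between 0.06 and 0.18 m and angle between carrier's own z axis and vertical below 0.1 rad and linear speed of carrier below 0.03 m/s and angular speed of carrier below 0.2 rad/s and contact force between the fingers and carrier above 1 N and distance between the grasp point and handle_grip below 0.04 m and contact force between carrier and check_fixture below 0.3 N and contact force between carrier and bag_sealer below 0.3 N); the arm keeps its last pose, push and grip.
It fails at once if the carrier was tipped by more than 0.35 rad (angle between carrier's own z axis and vertical above 0.35 rad).
It fails at once if the tally counter was moved by more than 20 mm (distance of tally_counter from where it was at the start of the episode above 0.02 m).
It fails at once if the black marker was moved by more than 20 mm (distance of marker_black from where it was at the start of the episode above 0.02 m).
It fails at once if the beige carton was moved by more than 20 mm (distance of box_pads_center from where it was at the start of the episode above 0.02 m).
It also fails if it takes over 72 s, if anything falls off the work surface, if the arm or the gripper's body presses on something with over 40 N, if the wrist force passes 120 N, or if a joint passes its speed limit or range.

### The arm

A 7-joint arm with a two-finger parallel gripper is mounted at the origin on a cart in front of the work surface, level with it; the furniture and walls round the work are solid. World frame = base frame: x ahead of the robot, y to its left, z up, the work surface at z = 0. Lengths are in mm, angles in rad, forces in N, time in s.
With the tool pointing down it reaches from about 425 to 825 mm from the base axis. Payload 3.6 kg.
Tool frame: the origin (TCP) lies midway between the tips of the shut fingers; the grasp point (between the pads) lies 19 mm behind it; z points along the fingers, y is the direction in which the jaws open and shut (so a half turn about z gives the same grasp; the last joint's range is limited). The gripper opens to 85 mm and grips with 20 to 120 N. Pads are 22 mm wide; open, the fingers measure 114 mm over their backs; the gripper's body (76 mm by 85 mm) begins 54 mm behind the grasp point. The pads swing forward as they close: fully open they stand 13 mm farther back than shut.
Start: joints at [-1.298, 0.615, -0.013, 1.423, 0.008, 1.103, -0.04], TCP at [191.931, 620.987, 231.297] pointing down, gripper open.
Joint ranges: [-3.12, 3.12], [-0.3, 2.06], [-1.34, 1.32], [0.26, 2.42], [-1.36, 4.5], [0.01, 1.98], [-2.84, 2.84]. Speed limits (rad/s): [2.79, 2.79, 3.14, 3.14, 3.14, 3.14, 3.14].

### API

Orientations are given as [roll, pitch, yaw] about the fixed x, y, z axes, in that order (R = Rz(yaw) Ry(pitch) Rx(roll)).
In Python, from workcell import read_state, grab_frame, camera_info, finish_job gives the robot as it stands.
- The arm moves only by the tool servo_tool, never from a script. Its argument "moves" is text: rows parted by semicolons, each of 5 numbers parted by spaces: the finger opening in cm, from 0 to 8.54, then the shift along the tool's x, y, z in cm, then the turn about the tool's z in rad. A call has 1 to 5 rows; each row shifts and turns the commanded pose from where the row before left it, along the tool's axes as they then stand; what a row does not reach is not made up. A row lasts 1/12 s, in which the tool goes at most 41.7 mm and 7.16 degrees, less where a joint would pass 70% of its speed; a pose out of reach is approached as far as the arm can. A call with a gripper value outside its range is refused whole. The fingers move at their own pace and stop on an object; "newtons" is the grip in N (left out, the last holds). Time passes only in rows, so rows that do not move let the fingers close. It gives the time, the measured TCP pose, the force and the opening at its end, in the units of the state.
- read_state(): the state, without advancing time (a new reading comes with each control period).
- grab_frame(name): name is "scene" or "top" or "wrist"; returns (picture, depth): 480x640x3 uint8, red, green, blue; 480x640 float32, mm along the optical axis (not along the pixel's ray), 0 where there is no reading.
- camera_info(name): a dict with "mtx" (3x3 intrinsics, pixels), "R" (3x3) and "t" (3): a world point X has camera coordinates R X + t. Camera axes: x right, y down, z forward; pixel columns grow to the right and rows downward; lengths in mm; the calibration is good to about 2 mm. A picture is of the moment at which its call begins: read the wrist's pose just before it. camera_info takes no time and is no camera call; for the wrist camera it gives the pose at the moment of the call.
- finish_job(): hands the job in, once; it reports no verdict.
The state is a dict: "clock": time; "joint_pos": joint angles; "joint_vel": joint speeds; "joint_efforts": joint torques, N m; "ee_pos": TCP position; "orientation": TCP orientation; "force": force on the tool from outside, world axes, zero at the start; "wrist_torque": the same for the moment, N m; "gripper_width": opening from 0.0 (shut) to 1.0 (fully open).
Only numpy, scipy, OpenCV 4.12 (cv2) and the standard library are available. Lean on these libraries where they do the work, as an engineer would, in place of code of your own. Each camera call takes 0.05 s, during which the arm holds its last target.

## Working session

There is one attempt and no reset: what is moved stays moved. The work goes in short steps, Python scripts to look and compute and a tool call to move; the robot and the scene stay as the last step left them, time stands still between calls to the robot, and variables do not carry over. Pictures are saved under pics/ and viewed, and the job is handed in when it is done.

Besides the shell and the picture viewer there is one more tool, called after "Emit:" by a JSON object that holds its "op" and its "data". servo_tool: Moves the arm, as the interface text tells. Its arguments: {"type":"object","properties":{"moves":{"type":"string"},"newtons":{"type":"number"}},"required":["moves"]}

```bash
mkdir -p pics; ls; python3 - <<'E'
from workcell import *
import cv2,numpy as np
s=read_state();print(s)
for n in ["scene","top","wrist"]:
    ci=camera_info(n);print(n,ci)
    p,d=grab_frame(n);cv2.imwrite(f"pics/{n}0.png",p[:,:,::-1]);np.save(f"pics/{n}0.npy",d)
E
```

```text
pics
{'clock': 0.0, 'joint_pos': array([-1.29751312,  0.61590931, -0.01261753,  1.42490783,  0.00810188,
        1.10340846, -0.04042545]), 'joint_vel': array([ 0.00079092, -0.0001501 , -0.00043163, -0.00164522,  0.00110839,
        0.00035557,  0.00097879]), 'joint_efforts': array([-2.18153777e-04, -4.69221890e+01,  2.59555997e-01, -1.71031755e+01,
        1.00823372e-02,  9.91562207e-03,  2.44787721e-06]), 'ee_pos': array([191.71715006, 620.27647475, 230.14162221]), 'orientation': array([-3.13901020e+00,  3.88381053e-05,  2.84185244e+00]), 'force': array([-0.62878575, -0.09024824, -0.51441567]), 'wrist_torque': array([ 0.00912156, -0.01278317, -0.01476381]), 'gripper_width': 0.999279147387467}
scene {'mtx': array([[515.10498574,   0.        , 318.48452727],
       [  0.        , 515.10498574, 244.8489631 ],
       [  0.        ,   0.        ,   1.        ]]), 'R': array([[-0.77488319,  0.63210093,  0.00210989],
       [ 0.53245423,  0.65451938, -0.53674657],
       [-0.34065897, -0.41479247, -0.84374088]]), 't': array([ 456.5073273 , -213.9242342 , 1129.18831049])}
top {'mtx': array([[525.95809136,   0.        , 320.12543553],
       [  0.        , 525.95809136, 242.06969963],
       [  0.        ,   0.        ,   1.        ]]), 'R': array([[ 8.16788403e-04, -9.99984329e-01,  5.53838823e-03],
       [-9.96933710e-01, -1.24763132e-03, -7.82407910e-02],
       [ 7.82464748e-02, -5.45749975e-03, -9.96919106e-01]]), 't': array([ -58.21362803,  557.89868362, 1011.99285344])}
wrist {'mtx': array([[403.80359288,   0.        , 325.569419  ],
       [  0.        , 403.80359288, 245.49188742],
       [  0.        ,   0.        ,   1.        ]]), 'R': array([[ 0.29461291,  0.95560879, -0.00388237],
       [ 0.92249685, -0.28333954,  0.26214171],
       [ 0.24940489, -0.08081181, -0.96502158]]), 't': array([-648.07933959,  -35.63240609,  379.64246877])}
```

View pics/scene0.png

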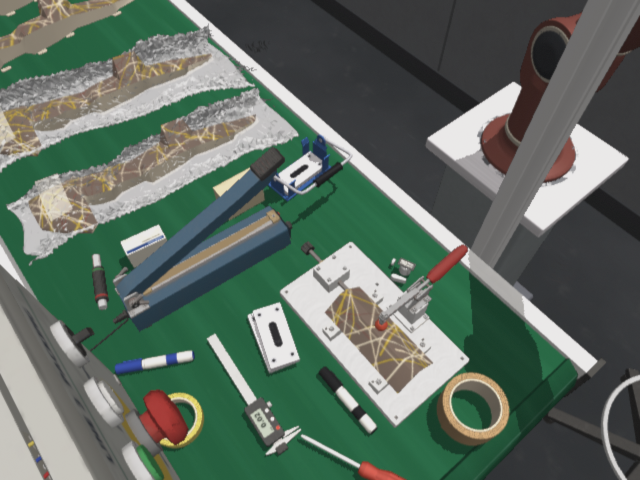

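View pics/top0.png

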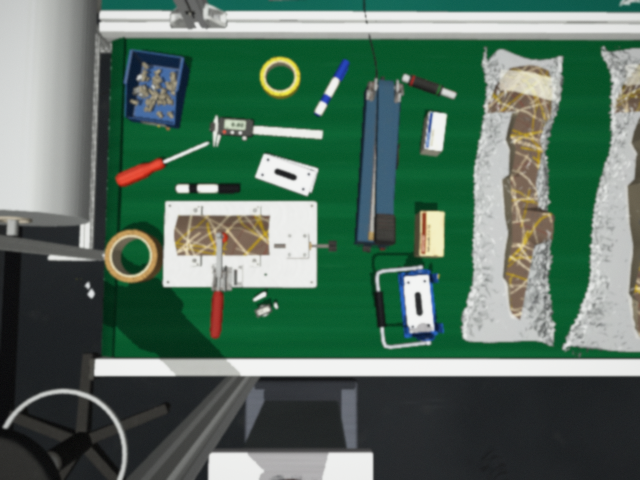

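View pics/wrist0.png

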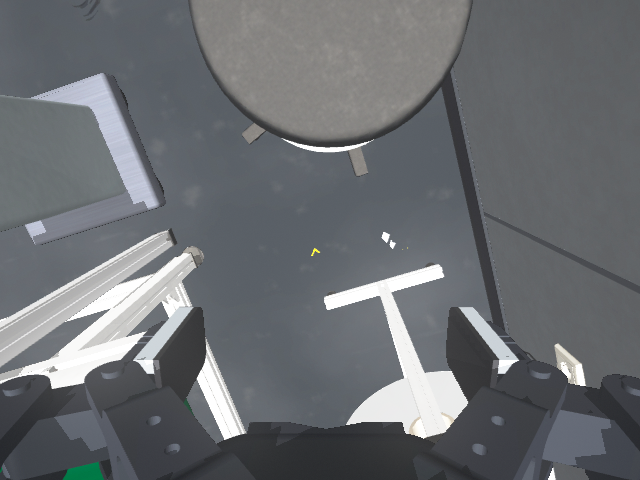

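```bash
cat > h.py <<'E'
from workcell import *
import cv2,numpy as np
def ray(ci,uv,z):
    uv=np.atleast_2d(uv).astype(float);K=ci["mtx"];R=ci["R"];t=ci["t"]
    d=np.c_[(uv-[K[0,2],K[1,2]])/[K[0,0],K[1,1]],np.ones(len(uv))]@R
    c=-R.T@t
    return c+d*((z-c[2])/d[:,2])[:,None]
def pts(ci,d):
    K=ci["mtx"];v,u=np.mgrid[:480,:640]
    p=np.stack([(u-K[0,2])/K[0,0]*d,(v-K[1,2])/K[1,1]*d,d],-1)
    return (p-ci["t"])@ci["R"]
def proj(ci,X):
    p=np.atleast_2d(X)@ci["R"].T+ci["t"];p=p@ci["mtx"].T;return p[:,:2]/p[:,2:]
E
python3 - <<'E'
from h import *
ci=camera_info("top");d=np.load("pics/top0.npy");P=pts(ci,d)
for n,(u,v) in dict(belt=(330,250),plate=(270,175),plateR=(305,180),basec=(290,470),tube=(380,308),pin=(420,285),ear=(425,270),marker=(210,188),counter=(265,310),lever=(216,310),sealh=(385,230),carton=(430,235),post=(240,385),white=(240,364),silver=(512,270),fix=(300,275)).items(): print(n,P[v,u].round(1))
im=cv2.imread("pics/top0.png")
cv2.imwrite("pics/t1.png",cv2.resize(im[140:370,230:460],None,fx=2.6,fy=2.6,interpolation=cv2.INTER_CUBIC))
im=cv2.imread("pics/scene0.png")
cv2.imwrite("pics/s1.png",cv2.resize(im[120:280,200:400],None,fx=4,fy=3.7,interpolation=cv2.INTER_CUBIC))
cv2.imwrite("pics/s2.png",cv2.resize(im[280:400,220:380],None,fx=5,fy=5,interpolation=cv2.INTER_CUBIC))
E
```

```text
belt [540.7 -76.4  48.3]
plate [690.7  41.7  25. ]
plateR [681.  -27.6  24. ]
basec [116.3   0.3   1.4]
tube [ 432.2 -166.9   84.9]
pin [ 474.  -253.7   18.6]
ear [ 502.  -252.8   72.8]
marker [665.5 160.9  19.7]
counter [425.4  49.2  24.6]
lever [430.5 124.7 126.9]
sealh [ 561.6 -159.6  222. ]
carton [ 568.9 -266.4   57.9]
post [281.6  96.5  20. ]
white [318.9  99.6   2.5]
silver [ 503.4 -432.8   25.5]
fix [493.3 -18.3  21.8]
```

View pics/t1.png

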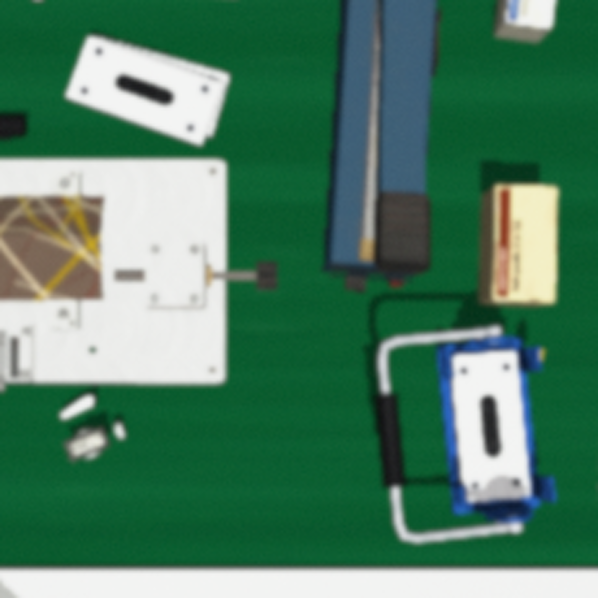

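View pics/s1.png

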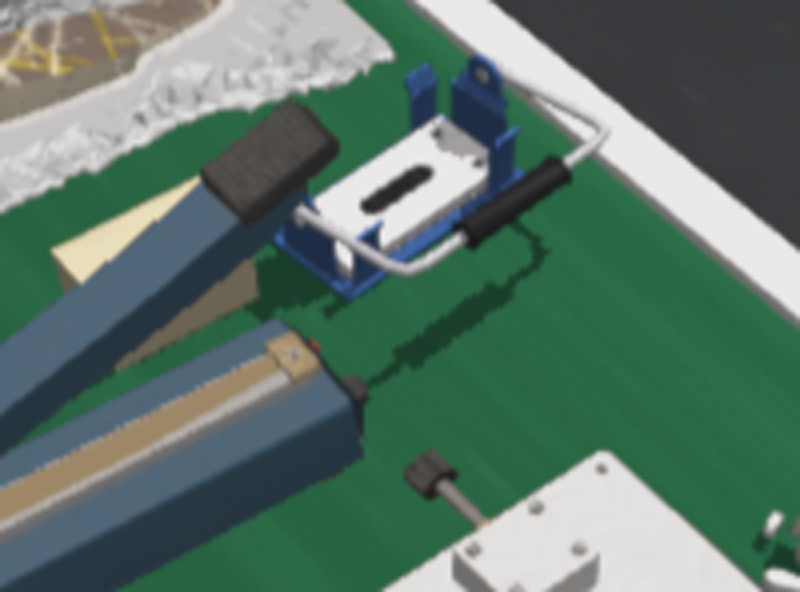

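View pics/s2.png

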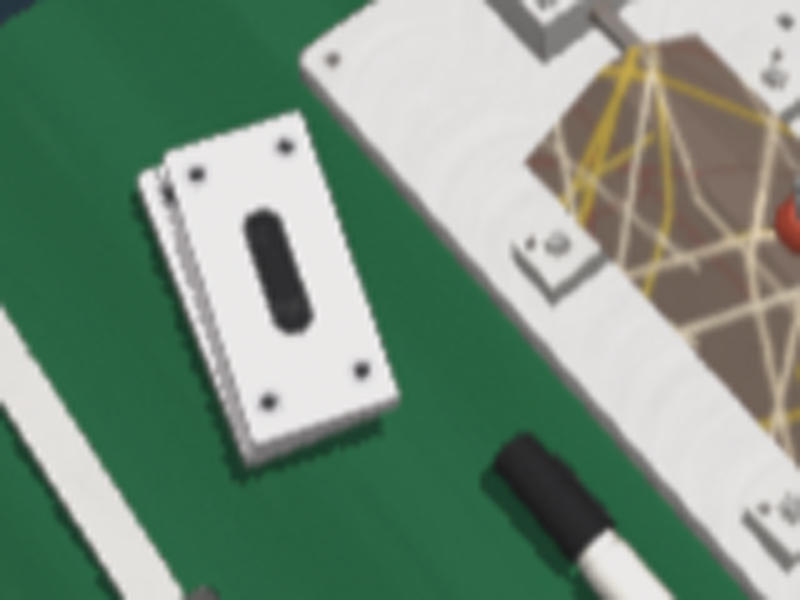

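```bash
python3 - <<'E'
from h import *
ci=camera_info("scene");d=np.load("pics/scene0.npy");P=pts(ci,d)
ct=camera_info("top");dt=np.load("pics/top0.npy");T=pts(ct,dt)
# fixture corners at z=23
print(ray(ct,[(163,201),(318,201),(318,288),(163,288)],23).round(0))
print("post foot in scene",proj(ci,[[273,122,0],[273,122,300],[273,122,600],[0,0,0],[0,0,300],[192,620,231]]).round(0))
for uv in [(500,250),(560,150),(600,60),(520,220),(540,180)]: print("post",uv,P[uv[1],uv[0]].round(0))
for uv in [(540,130),(500,140),(560,40),(600,30),(470,30),(400,20),(620,200),(520,40)]: print(uv,P[uv[1],uv[0]].round(0))
for uv in [(240,385),(225,410),(200,440),(180,470),(50,100),(30,240),(100,250),(60,420)]: print("top",uv,T[uv[1],uv[0]].round(0))
E
```

```text
[[639. 252.  23.]
 [639. -53.  23.]
 [468. -54.  23.]
 [468. 248.  23.]]
post foot in scene [[487. 251.]
 [545. 140.]
 [666. -89.]
 [527. 147.]
 [587.  24.]
 [908. 388.]]
post (500, 250) [251. 136.  -2.]
post (560, 150) [244. 139. 273.]
post (600, 60) [284. 139. 450.]
post (520, 220) [243. 139.  94.]
post (540, 180) [250. 137. 206.]
(540, 130) [280. 111. 315.]
(500, 140) [ 49. -42.  20.]
(560, 40) [ 60.  -8. 293.]
(600, 30) [274. 119. 474.]
(470, 30) [-721. -678. -395.]
(400, 20) [ -716. -1034.  -536.]
(620, 200) [-717.  130. -648.]
(520, 40) [-727. -470. -325.]
top (240, 385) [282.  97.  20.]
top (225, 410) [266. 102. 154.]
top (200, 440) [276.  98. 359.]
top (180, 470) [270. 101. 448.]
top (50, 100) [882. 541. -88.]
top (30, 240) [ 583.  653. -237.]
top (100, 250) [ 590.  690. -744.]
top (60, 420) [  23.  804. -744.]
```

Emit:
{"op": "servo_tool", "data": {"moves": "8.5 1 0 0 0; 8.5 0 0 0 0"}}

```text
clock: 0.32
ee_pos: [179.3, 624.6, 230.9]
orientation: [-3.141, -0.003, 2.845]
force: [-1.2, 1.3, -0.4]
gripper_width: 0.997
```

```bash
python3 - <<'E'
from h import *
s=read_state();print(s["joint_pos"],s["ee_pos"],np.arctan2(s["ee_pos"][1],s["ee_pos"][0]))
ci=camera_info("scene");d=np.load("pics/scene0.npy");P=pts(ci,d)
ct=camera_info("top");dt=np.load("pics/top0.npy");T=pts(ct,dt)
Q=np.r_[P[d>0],T[dt>0]]
m=(Q[:,0]<350)&(np.hypot(Q[:,0],Q[:,1])>120)&(Q[:,2]>-60)
Q=Q[m];az=np.degrees(np.arctan2(Q[:,1],Q[:,0]));r=np.hypot(Q[:,0],Q[:,1])
for a in range(-180,180,15):
    k=(az>=a)&(az<a+15)
    if k.sum(): print(a,k.sum(),r[k].min().round(),Q[k,2].max().round())
E
```

```text
[-1.31483716  0.61539608 -0.01540597  1.42347893  0.00683647  1.10342796
 -0.0567311 ] [179.31042557 624.64333672 230.94220447] 1.2912525020835575
-150 20 178.0 3.0
-135 350 121.0 6.0
-120 258 121.0 6.0
-105 192 120.0 5.0
-90 204 120.0 5.0
-75 3929 120.0 40.0
-60 6051 120.0 46.0
-45 4332 120.0 10.0
-30 3341 120.0 10.0
-15 2898 120.0 10.0
0 2915 120.0 10.0
15 20121 120.0 524.0
30 5369 121.0 10.0
45 3717 120.0 398.0
60 432 120.0 354.0
75 313 120.0 4.0
90 305 120.0 4.0
105 384 120.0 3.0
120 590 120.0 5.0
135 418 120.0 4.0
150 217 120.0 4.0
165 30 127.0 4.0
```

Emit:
{"op": "servo_tool", "data": {"moves": "8.5 0 0 -4 0; 8.5 0 0 -4 0; 8.5 0 0 -4 0; 8.5 0 0 -4 0; 8.5 0 0 -4 0"}}

```text
clock: 0.73
ee_pos: [181.5, 623.7, 433.6]
orientation: [3.141, -0.001, 2.843]
force: [0.5, 0.5, 0.5]
gripper_width: 0.996
```

```bash
python3 - <<'E'
from h import *
s=read_state();print(s["clock"],s["joint_pos"],s["ee_pos"],s["orientation"])
E
```

```text
0.7333 [-1.31885451  0.52742742 -0.00451586  1.02056497  0.00176898  1.59321097
 -0.05051379] [181.46169711 623.66635045 433.58192522] [ 3.14122495e+00 -5.23594772e-04  2.84299889e+00]
```

Emit:
{"op": "servo_tool", "data": {"moves": "8.5 0 -4 -2 0; 8.5 0 -4 -2 0; 8.5 0 -4 -2 0; 8.5 0 -4 0 0; 8.5 0 -4 0 0"}}

```text
clock: 1.15
ee_pos: [124.7, 439.5, 488.3]
orientation: [3.139, -0.0, 2.843]
force: [-0.5, 0.1, 0.1]
gripper_width: 0.994
```

```bash
python3 - <<'E'
from h import *
s=read_state();print(s["clock"],s["joint_pos"],s["ee_pos"],s["orientation"])
from scipy.optimize import least_squares
D=[(.61590931,1.42490783,np.hypot(191.717,620.276),230.14),(.61539608,1.42347893,np.hypot(179.31,624.643),230.94),(.52742742,1.02056497,np.hypot(181.46,623.666),433.58)]
q=s["joint_pos"];e=s["ee_pos"];D.append((q[1],q[3],np.hypot(e[0],e[1]),e[2]))
A=[];b=[]
for q2,q4,r,z in D:
    S=q2+q4
    A.append([np.sin(q2),np.cos(q2),np.sin(S),np.cos(S),1,0]);b.append(r)
    A.append([np.cos(q2),-np.sin(q2),np.cos(S),-np.sin(S),0,1]);b.append(z)
A=np.array(A);b=np.array(b)
print(np.linalg.lstsq(A,b,rcond=None)[0],np.linalg.svd(A)[1])
A2=A[:,[0,2,4,5]];x=np.linalg.lstsq(A2,b,rcond=None)[0];print(x,A2@x-b)
E
```

```text
1.15 [-1.32870052  0.15195696 -0.01654489  1.43280452  0.00225668  1.55375405
 -0.07274556] [124.65238292 439.47909287 488.32662387] [ 3.13852122e+00 -4.72361595e-04  2.84313736e+00]
[ 5.47950692e+02  8.43413403e-01  3.72621786e+02  9.26347024e-01
  4.64230963e-01 -4.70524276e+01] [3.44032219 3.44032219 0.33617628 0.33617628 0.22620505 0.22620505]
[547.10549637 373.15878432   0.86623687 -47.45360142] [ 0.39408064 -0.0249944  -0.14894369 -0.01638859 -0.23552017  0.23160253
 -0.00961677 -0.19021953]
```

```bash
cat >> h.py <<'E'
def plan(way,turns=None,z0=None):
    """way: list of world xyz + yaw (commanded), prints tool rows"""
    s=read_state();p=s["ee_pos"];yaw=s["orientation"][2]
    for w in way:
        d=np.array(w[:3])-p;c,sn=np.cos(yaw),np.sin(yaw)
        t=((w[3]-yaw+np.pi)%(2*np.pi)-np.pi) if len(w)>3 else 0.
        # axes stand as of start of row
        print("%.2f %.2f %.2f %.3f"%((d[0]*c+d[1]*sn)/10,(d[0]*sn-d[1]*c)/10,-d[2]/10,t),"| |d|=%.1f"%np.linalg.norm(d))
        p=np.array(w[:3],float);yaw+=t
def ik(x,y,z):
    r=np.hypot(x,y)-.87;h=z+47.45;D=np.hypot(r,h);L1,L2=547.1,373.2
    q4=np.pi-np.arccos((L1**2+L2**2-D*D)/(2*L1*L2))
    q2=np.arctan2(r,h)-np.arctan2(L2*np.sin(q4),L1+L2*np.cos(q4))
    return q2,q4,np.pi-q2-q4
E
python3 - <<'E'
from h import *
for r in (175,180,190,210):
  for z in (290,300,330,400,500,560,600): print(r,z,np.round(ik(r,0,z),3))
plan([(52+73*k/7,168+270*k/7,300+188*k/7) for k in range(6,-1,-1)])
print()
R=178
plan([(R*np.cos(a),R*np.sin(a),300) for a in np.linspace(1.27,-0.1,12)])
E
```

```text
175 290 [-0.273  2.376  1.038]
175 300 [-0.286  2.352  1.075]
175 330 [-0.318  2.28   1.18 ]
175 400 [-0.361  2.105  1.398]
175 500 [-0.369  1.84   1.67 ]
175 560 [-0.349  1.667  1.824]
175 600 [-0.327  1.544  1.925]
180 290 [-0.262  2.37   1.033]
180 300 [-0.274  2.346  1.07 ]
180 330 [-0.307  2.274  1.174]
180 400 [-0.351  2.1    1.392]
180 500 [-0.359  1.835  1.666]
180 560 [-0.34   1.663  1.819]
180 600 [-0.319  1.54   1.921]
190 290 [-0.239  2.357  1.024]
190 300 [-0.252  2.333  1.06 ]
190 330 [-0.285  2.262  1.164]
190 400 [-0.33   2.09   1.382]
190 500 [-0.341  1.826  1.656]
190 560 [-0.323  1.654  1.81 ]
190 600 [-0.302  1.531  1.912]
210 290 [-0.196  2.33   1.008]
210 300 [-0.209  2.307  1.044]
210 330 [-0.242  2.237  1.146]
210 400 [-0.289  2.068  1.363]
210 500 [-0.303  1.806  1.639]
210 560 [-0.287  1.634  1.794]
210 600 [-0.267  1.511  1.897]
-0.21 -4.12 2.72 0.000 | |d|=49.4
-0.14 -3.99 2.69 0.000 | |d|=48.1
-0.14 -3.99 2.69 0.000 | |d|=48.1
-0.14 -3.99 2.69 0.000 | |d|=48.1
-0.14 -3.99 2.69 0.000 | |d|=48.1
-0.14 -3.99 2.69 0.000 | |d|=48.1
-0.14 -3.99 2.69 0.000 | |d|=48.1

-1.05 -27.87 18.83 0.000 | |d|=336.5
-2.21 -0.14 -0.00 0.000 | |d|=22.2
-2.18 -0.42 -0.00 0.000 | |d|=22.2
-2.11 -0.68 -0.00 0.000 | |d|=22.2
-2.01 -0.94 -0.00 0.000 | |d|=22.2
-1.87 -1.18 -0.00 0.000 | |d|=22.2
-1.71 -1.41 -0.00 0.000 | |d|=22.2
-1.52 -1.61 -0.00 0.000 | |d|=22.2
-1.31 -1.78 -0.00 0.000 | |d|=22.2
-1.08 -1.93 -0.00 0.000 | |d|=22.2
-0.83 -2.05 -0.00 0.000 | |d|=22.2
-0.57 -2.14 -0.00 0.000 | |d|=22.2
```

Emit:
{"op": "servo_tool", "data": {"moves": "2 0 -2.4 2.4 0; 2 0 -2.4 2.4 0; 2 -0.2 -2.4 2.4 0; 2 0 -2.4 2.4 0; 2 -0.2 -2.4 2.4 0"}}

```text
clock: 1.57
ee_pos: [93.0, 323.6, 366.3]
orientation: [3.141, -0.0, 2.843]
force: [-0.3, 0.9, 0.3]
gripper_width: 0.294
```

Emit:
{"op": "servo_tool", "data": {"moves": "2 0 -2 2.6 0; 2 -0.2 -2 2.6 0; 2 0 -2 2.6 0; 2 -0.2 -3 0 0; 2 0 -3 0 0"}}

```text
clock: 1.98
ee_pos: [61.8, 207.0, 288.0]
orientation: [-3.138, 0.0, 2.843]
force: [-0.4, -0.2, 1.2]
gripper_width: 0.235
```

```bash
python3 - <<'E'
from h import *
s=read_state();print(s["clock"],s["joint_pos"],s["ee_pos"],s["orientation"],s["force"])
print(ik(*s["ee_pos"]))
p,d=grab_frame("scene");cv2.imwrite("pics/s3.png",p[:,:,::-1])
R=183
plan([(R*np.cos(a),R*np.sin(a),290) for a in np.linspace(1.27,-0.1,12)])
E
```

```text
1.9833 [-1.32733283 -0.17320988 -0.0432787   2.32284617 -0.00898069  0.99566928
 -0.09320055] [ 61.82203319 206.96996787 288.0347008 ] [-3.13775005e+00  2.98525332e-04  2.84264713e+00] [-0.41704415 -0.24523167  1.20191961]
(np.float64(-0.18046784142356975), np.float64(2.3255336489406053), np.float64(0.9965268460727574))
-0.19 -2.66 -0.27 0.000 | |d|=26.8
-2.27 -0.15 -0.00 0.000 | |d|=22.8
-2.24 -0.43 -0.00 0.000 | |d|=22.8
-2.17 -0.70 -0.00 0.000 | |d|=22.8
-2.06 -0.97 -0.00 0.000 | |d|=22.8
-1.93 -1.21 -0.00 0.000 | |d|=22.8
-1.76 -1.44 -0.00 0.000 | |d|=22.8
-1.57 -1.65 -0.00 0.000 | |d|=22.8
-1.35 -1.83 -0.00 0.000 | |d|=22.8
-1.11 -1.99 -0.00 0.000 | |d|=22.8
-0.86 -2.11 -0.00 0.000 | |d|=22.8
-0.59 -2.20 -0.00 0.000 | |d|=22.8
```

View pics/s3.png

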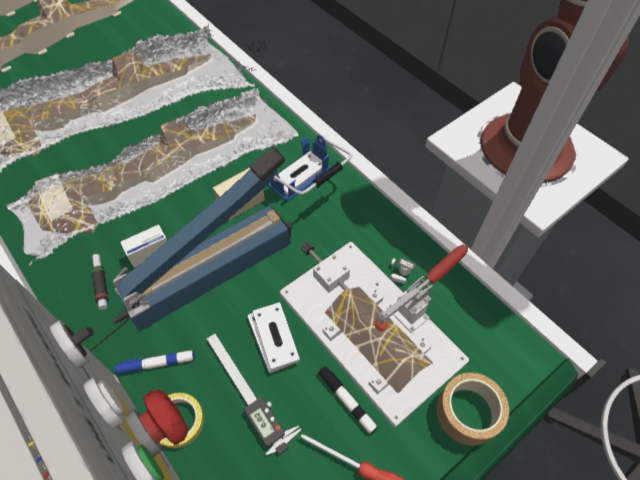

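Emit:
{"op": "servo_tool", "data": {"moves": "2 -0.2 -2 -0.2 0; 2 -2.2 -0.3 0 0; 2 -2.2 -0.4 0 0; 2 -2.2 -0.7 0 0; 2 0 0 0 0"}}

```text
clock: 2.45
ee_pos: [119.1, 155.0, 291.4]
orientation: [3.141, 0.0, 2.837]
force: [0.9, 0.7, -0.4]
gripper_width: 0.234
```

```bash
python3 - <<'E'
from h import *
s=read_state();print(s["clock"],s["joint_pos"],s["ee_pos"],s["orientation"],s["force"])
R=183;e=s["ee_pos"];print(np.hypot(e[0],e[1]))
plan([(R*np.cos(a),R*np.sin(a),290) for a in np.linspace(np.arctan2(e[1],e[0])-.125,-0.1,9)])
E
```

```text
2.45 [-1.25387409 -0.23869632  0.1634445   2.35031829  0.04498992  1.02627862
  0.14821507] [119.09966452 155.02512472 291.43837979] [3.14053215e+00 1.81681509e-04 2.83727144e+00] [ 0.92611505  0.69022416 -0.39073612]
195.49301619807935
-1.66 -2.09 0.14 0.000 | |d|=26.8
-1.76 -1.03 -0.00 0.000 | |d|=20.4
-1.63 -1.22 -0.00 0.000 | |d|=20.4
-1.48 -1.39 -0.00 0.000 | |d|=20.4
-1.32 -1.55 -0.00 0.000 | |d|=20.4
-1.14 -1.69 -0.00 0.000 | |d|=20.4
-0.95 -1.80 -0.00 0.000 | |d|=20.4
-0.74 -1.90 -0.00 0.000 | |d|=20.4
-0.52 -1.97 -0.00 0.000 | |d|=20.4
```

Emit:
{"op": "servo_tool", "data": {"moves": "2 -1.7 -1.9 0.1 0; 2 -1.8 -1 0 0; 2 -1.6 -1.2 0 0; 2 -1.5 -1.4 0 0; 2 -1.3 -1.5 0 0"}}

```text
clock: 2.87
ee_pos: [172.7, 66.3, 290.6]
orientation: [3.14, 0.001, 2.844]
force: [0.2, 0.1, 0.2]
gripper_width: 0.233
```

```bash
python3 - <<'E'
from h import *
s=read_state();print(s["clock"],s["joint_pos"],s["ee_pos"],s["orientation"],s["force"])
R=183;e=s["ee_pos"];print(np.hypot(e[0],e[1]))
E
```

```text
2.8667 [-1.01918559 -0.29645845  0.35859448  2.37042601  0.11778132  1.05091084
  0.53992156] [172.69222033  66.30314767 290.60435358] [3.13976417e+00 5.85282330e-04 2.84424771e+00] [0.15553032 0.09843449 0.20579364]
184.9830001747391
```

Emit:
{"op": "servo_tool", "data": {"moves": "2 -1.1 -1.6 0 0; 2 -1.0 -1.7 0 0; 2 -1.2 -1.6 0 0; 2 -1.4 -1.5 0 0; 2 -2.4 -1.2 0 0"}}

```text
clock: 3.28
ee_pos: [216.6, -28.0, 290.1]
orientation: [3.14, -0.001, 2.843]
force: [1.4, 1.4, -0.6]
gripper_width: 0.232
```

```bash
python3 - <<'E'
from h import *
s=read_state();print(s["clock"],s["joint_pos"],s["ee_pos"],s["orientation"],s["force"])
R=183;e=s["ee_pos"];print(np.hypot(e[0],e[1]))
E
```

```text
3.2833 [-0.76480042 -0.2584925   0.59012683  2.32950033  0.16447902  1.03440761
  0.99690451] [216.59486919 -27.98983417 290.0633117 ] [ 3.14028697e+00 -7.78063043e-04  2.84252309e+00] [ 1.35478172  1.43330783 -0.63314235]
218.39589780151312
```

```bash
cat > kin.py <<'E'
import numpy as np,itertools
from scipy.spatial.transform import Rotation as Ro
L1,L2,H,L3=547.1,373.2,340.,387.45
def fk(q,S=(-1,-1,-1,-1),c=0,full=False):
    z=lambda a:Ro.from_euler('z',a).as_matrix();y=lambda a:Ro.from_euler('y',a).as_matrix()
    R=z(S[0]*q[0]-.027*0)@y(q[1]);p0=np.array([0,0,H]);pe=p0+R@[0,0,L1]
    R=R@z(S[1]*q[2])@y(q[3]);pw=pe+R@[0,0,L2]
    R=R@z(S[2]*q[4])@y(q[5])@z(S[3]*q[6])@z(c);p=pw+R@[0,0,L3]
    return (p,R,pe,pw) if full else (p,R)
E
python3 - <<'E'
from kin import *
D=[([-1.29751312,.61590931,-.01261753,1.42490783,.00810188,1.10340846,-.04042545],[191.717,620.276,230.14],2.8419),
([-1.31885451,.52742742,-.00451586,1.02056497,.00176898,1.59321097,-.05051379],[181.46,623.67,433.58],2.843),
([-1.25387409,-.23869632,.1634445,2.35031829,.04498992,1.02627862,.14821507],[119.1,155.03,291.44],2.8373),
([-1.01918559,-.29645845,.35859448,2.37042601,.11778132,1.05091084,.53992156],[172.69,66.30,290.6],2.8442),
([-.76480042,-.2584925,.59012683,2.32950033,.16447902,1.03440761,.99690451],[216.59,-27.99,290.06],2.8425)]
for S in itertools.product((1,-1),repeat=4):
    e=0;ys=[];zz=[]
    for q,p,yw in D:
        P,R=fk(q,S);e+=np.linalg.norm(P-p);zz.append(R[2,2])
        ys.append((np.arctan2(R[1,0],R[0,0])-yw)%(2*np.pi))
    print(S,round(e/5,1),np.round(ys,3),np.round(zz,3))
E
```

```text
(1, 1, 1, 1) 601.0 [5.312 5.31  5.321 5.307 5.311] [-1. -1. -1. -1. -1.]
(1, 1, 1, -1) 601.0 [5.231 5.209 5.617 0.104 1.021] [-1. -1. -1. -1. -1.]
(1, 1, -1, 1) 626.5 [5.319 5.309 5.368 5.433 5.5  ] [-1.    -1.    -0.997 -0.979 -0.96 ]
(1, 1, -1, -1) 626.5 [5.238 5.208 5.664 0.211 1.173] [-1.    -1.    -0.997 -0.979 -0.96 ]
(1, -1, 1, 1) 656.0 [5.332 5.317 5.004 4.628 4.178] [-1.    -1.    -0.997 -0.979 -0.96 ]
(1, -1, 1, -1) 656.0 [5.252 5.216 5.299 5.69  6.135] [-1.    -1.    -0.997 -0.979 -0.96 ]
(1, -1, -1, 1) 687.0 [5.34  5.317 5.05  4.736 4.331] [-1. -1. -1. -1. -1.]
(1, -1, -1, -1) 687.0 [5.259 5.216 5.346 5.816 0.041] [-1. -1. -1. -1. -1.]
(-1, 1, 1, 1) 132.7 [1.624 1.664 1.546 1.062 0.557] [-1. -1. -1. -1. -1.]
(-1, 1, 1, -1) 132.7 [1.543 1.563 1.842 2.142 2.551] [-1. -1. -1. -1. -1.]
(-1, 1, -1, 1) 95.3 [1.631 1.664 1.593 1.188 0.746] [-1.    -1.    -0.997 -0.979 -0.96 ]
(-1, 1, -1, -1) 95.3 [1.55  1.563 1.888 2.25  2.703] [-1.    -1.    -0.997 -0.979 -0.96 ]
(-1, -1, 1, 1) 66.5 [1.644 1.672 1.228 0.383 5.708] [-1.    -1.    -0.997 -0.979 -0.96 ]
(-1, -1, 1, -1) 66.5 [1.563 1.571 1.524 1.445 1.382] [-1.    -1.    -0.997 -0.979 -0.96 ]
(-1, -1, -1, 1) 21.7 [1.652 1.672 1.274 0.491 5.86 ] [-1. -1. -1. -1. -1.]
(-1, -1, -1, -1) 21.7 [1.571 1.571 1.571 1.571 1.571] [-1. -1. -1. -1. -1.]
```

```bash
python3 - <<'E'
from kin import *
import kin
D=[([-1.29751312,.61590931,-.01261753,1.42490783,.00810188,1.10340846,-.04042545],[191.717,620.276,230.14],2.8419),
([-1.31885451,.52742742,-.00451586,1.02056497,.00176898,1.59321097,-.05051379],[181.46,623.67,433.58],2.843),
([-1.32870052,.15195696,-.01654489,1.43280452,.00225668,1.55375405,-.07274556],[124.652,439.479,488.33],2.843),
([-1.25387409,-.23869632,.1634445,2.35031829,.04498992,1.02627862,.14821507],[119.1,155.03,291.44],2.8373),
([-1.01918559,-.29645845,.35859448,2.37042601,.11778132,1.05091084,.53992156],[172.69,66.30,290.6],2.8442),
([-.76480042,-.2584925,.59012683,2.32950033,.16447902,1.03440761,.99690451],[216.59,-27.99,290.06],2.8425)]
for q,p,y in D:
    P,R,pe,pw=fk(q,full=True)
    P=np.array(P);d=np.array(p)-P;a=-q[0];print((d[0]*np.cos(a)+d[1]*np.sin(a)).round(1),(-d[0]*np.sin(a)+d[1]*np.cos(a)).round(1),d[2].round(1), "tool",(R.T@d).round(1),'elbow',pe.round(0))
E
```

```text
1.2 -21.9 0.0 tool [ -1.8 -21.8  -0. ] elbow [ 85. 304. 787.]
0.6 -21.9 -0.2 tool [ -1.6 -21.8   0.2] elbow [ 69. 267. 813.]
-0.6 -21.9 0.2 tool [ -0.7 -21.9  -0.2] elbow [ 20.  80. 881.]
-3.1 -21.6 0.3 tool [  3.4 -21.6  -0.3] elbow [ -40. -123.  872.]
-5.1 -21.0 -0.4 tool [ 10.2 -19.1   0.4] elbow [ -84. -136.  863.]
-6.7 -20.0 -0.7 tool [ 15.6 -14.2   0.7] elbow [-101.  -97.  869.]
```

```bash
cat > kin.py <<'E'
import numpy as np
from scipy.spatial.transform import Rotation as Ro
L1,L2,H,L3=547.1,373.2,340.,387.45
def fk(q,full=False):
    z=lambda a:Ro.from_euler('z',a).as_matrix();y=lambda a:Ro.from_euler('y',a).as_matrix()
    R=z(-q[0])@y(q[1]);pe=np.array([0,0,H])+z(-q[0])@[0,-10,0]+R@[0,0,L1]
    R=R@z(-q[2]);pe2=pe+R@[0,-12,0];R=R@y(q[3]);pw=pe2+R@[0,0,L2]
    R=R@z(-q[4])@y(q[5])@z(-q[6]-np.pi/2);p=pw+R@[0,0,L3]
    return (p,R,pe,pw) if full else (p,R)
def jac(q):
    p,R=fk(q);J=np.zeros((6,7))
    for i in range(7):
        d=np.array(q,float);d[i]+=1e-5;p2,R2=fk(d)
        J[:3,i]=(p2-p)/1e-5/1000;J[3:,i]=Ro.from_matrix(R2@R.T).as_rotvec()/1e-5
    return J
W=np.ones(7)
def step(q,p,R,n=4):
    for _ in range(n):
        P,Q=fk(q);e=np.r_[(p-P)/1000,Ro.from_matrix(R@Q.T).as_rotvec()]
        J=jac(q);A=J@np.diag(1/W)
        q=q+np.diag(1/W)@J.T@np.linalg.solve(J@np.diag(1/W)@J.T+1e-6*np.eye(6),e)
    return q
def sim(q,rows):
    q=np.array(q,float);p,R=fk(q);out=[]
    for r in rows:
        for k in range(4):
            p=p+R@np.array(r[:3])*10/4;R=R@Ro.from_euler('z',r[3]/4).as_matrix();q=step(q,p,R,2)
        out.append(q.copy())
    return q,out
E
python3 - <<'E'
from kin import *
q0=[-1.32733283,-.17320988,-.0432787,2.32284617,-.00898069,.99566928,-.09320055]
print(fk(q0))
rows=[[-.3,-2.5,-.2,0],[-2.2,-.3,0,0],[-2.2,-.4,0,0],[-2.2,-.7,0,0],[-1.7,-1.9,.1,0],[-1.8,-1,0,0],[-1.6,-1.2,0,0],[-1.5,-1.4,0,0],[-1.3,-1.5,0,0],[-1.1,-1.6,0,0],[-1,-1.7,0,0],[-1.2,-1.6,0,0],[-1.4,-1.5,0,0],[-2.4,-1.2,0,0]]
q,o=sim(q0,rows)
for k in (3,8,13): print(o[k].round(3),fk(o[k])[0].round(0))
E
```

```text
(array([ 62.21106564, 208.01980404, 287.35164683]), array([[ 9.55647534e-01, -2.94511587e-01, -8.46409447e-04],
       [-2.94512652e-01, -9.55640183e-01, -3.76008883e-03],
       [ 2.98526849e-04,  3.84259791e-03, -9.99992573e-01]]))
[-1.416 -0.076 -0.189  2.24  -0.018  0.98  -0.322] [  8. 266. 289.]
[-1.511  0.1   -0.277  2.069  0.031  0.981 -0.532] [-47. 356. 288.]
[-1.597  0.27  -0.288  1.851  0.086  1.036 -0.648] [-93. 449. 288.]
```

```bash
sed -i 's|z(-q\[6\]-np.pi/2)|z(-q[6]+np.pi/2)|' kin.py; cat > t.py <<'E'
from kin import *
q0=[-1.32733283,-.17320988,-.0432787,2.32284617,-.00898069,.99566928,-.09320055]
rows=[[-.3,-2.5,-.2,0],[-2.2,-.3,0,0],[-2.2,-.4,0,0],[-2.2,-.7,0,0],[-1.7,-1.9,.1,0],[-1.8,-1,0,0],[-1.6,-1.2,0,0],[-1.5,-1.4,0,0],[-1.3,-1.5,0,0],[-1.1,-1.6,0,0],[-1,-1.7,0,0],[-1.2,-1.6,0,0],[-1.4,-1.5,0,0],[-2.4,-1.2,0,0]]
q,o=sim(q0,rows)
for k in (3,8,13): print(o[k].round(3),fk(o[k])[0].round(0))
E
python3 t.py
```

```text
[-1.26  -0.248  0.165  2.359  0.048  1.031  0.147] [117. 150. 290.]
[-1.184 -0.335  0.463  2.378  0.17   1.075  0.446] [172.  60. 289.]
[-1.179 -0.395  0.803  2.331  0.317  1.116  0.713] [217. -33. 289.]
```

```bash
cat > k2.py <<'E'
import re
s=open('kin.py').read()
i=s.index("W=np.ones(7)");j=s.index("def sim")
s=s[:i]+'''LO=np.array([-3.12,-.297,-1.34,.26,-1.36,.01,-2.84]);HI=np.array([3.12,2.06,1.32,2.42,4.5,1.98,2.84])
def step(q,p,R,n=3):
    for _ in range(n):
        P,Q=fk(q);e=np.r_[(p-P)/1000,Ro.from_matrix(R@Q.T).as_rotvec()]
        J=jac(q);free=np.ones(7,bool);fix=np.zeros(7)
        for _ in range(4):
            Jf=J[:,free];d=fix.copy();d[free]=Jf.T@np.linalg.solve(Jf@Jf.T+1e-6*np.eye(6),e-J@fix)
            bad=free&((q+d<LO-1e-9)|(q+d>HI+1e-9))
            if not bad.any():break
            for k in np.where(bad)[0]: free[k]=False;fix[k]=np.clip(q[k]+d[k],LO[k],HI[k])-q[k]
        q=q+d
    return q
'''+s[j:]
open('kin.py','w').write(s)
E
python3 k2.py; python3 t.py
python3 - <<'E'
from kin import *
q0=[-.76480042,-.2584925,.59012683,2.32950033,.16447902,1.03440761,.99690451]
def show(n,rows):
    q,o=sim(q0,rows);p,R,pe,pw=fk(q,True);print(n,q.round(2),p.round(0),'elbow',pe.round(0),pw.round(0));return q
show('none',[[0,0,0,0]])
show('yaw-',[[0,0,0,-.12]]*12)
show('yaw+',[[0,0,0,.12]]*12)
E
```

```text
[-1.26  -0.248  0.165  2.359  0.048  1.031  0.147] [117. 150. 290.]
[-0.965 -0.297  0.334  2.376  0.114  1.053  0.57 ] [172.  60. 289.]
[-0.734 -0.253  0.582  2.328  0.165  1.034  1.02 ] [217. -33. 289.]
none [-0.76 -0.26  0.59  2.33  0.16  1.03  1.  ] [217. -28. 289.] elbow [ -94. -104.  869.] [217. -28. 677.]
yaw- [-0.92 -0.3   0.68  2.33  0.21  1.05  2.35] [217. -28. 289.] elbow [ -89. -134.  863.] [217. -28. 677.]
yaw+ [-0.41 -0.2   0.34  2.33  0.08  1.01 -0.28] [217. -28. 289.] elbow [-98. -53. 876.] [217. -28. 677.]
```

```bash
cat >> kin.py <<'E'
def postd(q):
    p,R,pe,pw=fk(q,True);m=1e9
    for a,b in (([0,0,H],pe),(pe,pw),(pw,p)):
        for t in np.linspace(0,1,30):
            x=np.array(a)+t*(np.array(b)-a);m=min(m,np.hypot(max(abs(x[0]-262)-20,0),max(abs(x[1]-119)-20,0)))
    return m
def goto(q,way,v=35.,w=.12):
    """way: (x,y,z,yaw); returns list of q at each row"""
    q=np.array(q,float);out=[]
    for wpt in way:
        p,R=fk(q);yaw=np.arctan2(R[1,0],R[0,0]);dy=(wpt[3]-yaw+np.pi)%(2*np.pi)-np.pi
        n=int(max(np.ceil(np.linalg.norm(np.array(wpt[:3])-p)/v),np.ceil(abs(dy)/w),1))
        for k in range(1,2*n+1):
            q=step(q,p+(np.array(wpt[:3])-p)*k/2/n,Ro.from_euler('xz',[np.pi,yaw+dy*k/2/n]).as_matrix(),2)
            if k%2==0: out.append(q.copy())
    return out
E
cat > p.py <<'E'
from kin import *
q0=[-.76480042,-.2584925,.59012683,2.32950033,.16447902,1.03440761,.99690451]
def rep(n,way):
    o=goto(q0,way);dq=np.abs(np.diff(np.array([q0]+o),axis=0)).max(0)*12
    print(n,len(o),'end',o[-1].round(2),'min post',round(min(map(postd,o)),0),'elbow',fk(o[-1],True)[2].round(0),'maxv',dq.round(1))
    return o
rep('direct',[(217,-28,290,1.31),(450,0,320,1.31),(685,10,320,1.31)])
rep('moveyaw',[(450,-20,320,1.31),(685,10,320,1.31)])
rep('swing',[(217,-28,290,1.31),(350,-200,320,1.31),(500,-150,320,1.31),(685,10,320,1.31)])
rep('swing2',[(180,-120,290,1.31),(350,-300,320,1.31),(500,-200,320,1.31),(685,10,320,1.31)])
rep('swing3',[(180,-60,290,1.31),(150,-150,290,1.31),(300,-350,320,1.31),(600,-200,320,1.31),(685,10,320,1.31)])
E
python3 p.py
```

```text
direct 27 end [-0.22  0.64  0.35  1.16 -0.21  1.37 -0.15] min post 39.0 elbow [322.  62. 778.] maxv [0.4 0.8 0.3 1.4 0.3 0.7 1.3]
moveyaw 20 end [-0.37  0.7   0.69  1.17 -0.42  1.42  0.  ] min post 0.0 elbow [331. 117. 760.] maxv [0.5 0.8 0.2 1.4 0.5 0.7 1. ]
swing 32 end [-0.32  0.67  0.57  1.16 -0.35  1.4  -0.05] min post 15.0 elbow [327.  98. 768.] maxv [0.7 0.7 1.  1.1 0.5 0.5 1.3]
swing2 35 end [-0.38  0.71  0.73  1.17 -0.45  1.42  0.02] min post 0.0 elbow [333. 124. 757.] maxv [0.7 1.  1.1 1.  0.8 0.5 1.4]
swing3 41 end [-0.44  0.74  0.87  1.17 -0.55  1.46  0.09] min post 0.0 elbow [339. 147. 743.] maxv [1.  1.2 1.3 0.9 1.2 0.5 1.9]
```

```bash
cat >> p.py <<'E'
print()
rep('over.5',[(217,-28,290,.5),(450,0,320,.5),(600,10,320,1.31),(685,10,320,1.31)])
rep('over-.5',[(217,-28,290,-.5),(450,0,320,-.5),(600,10,320,1.31),(685,10,320,1.31)])
rep('over-1',[(217,-28,290,-1),(450,0,320,-1),(600,10,320,1.31),(685,10,320,1.31)])
rep('over-1b',[(217,-28,290,-1),(450,0,320,-1),(685,10,320,1.31)])
rep('over-.5 loop',[(217,-28,290,-.5),(230,0,600,-.5),(450,0,500,-.5),(600,10,320,1.31),(685,10,320,1.31)])
E
python3 p.py|sed -n '/^$/,$p'
```

```text
over.5 37 end [-0.07  0.62  0.05  1.16 -0.03  1.36 -0.29] min post 84.0 elbow [320.  13. 784.] maxv [0.4 0.8 0.3 1.2 0.2 0.5 1.4]
over-.5 53 end [ 0.22  0.67 -0.56  1.14  0.34  1.42 -0.55] min post 0.0 elbow [329. -84. 769.] maxv [74.9  7.9 31.9  8.8 26.2 14.3 64.2]
over-1 60 end [-3.12 -0.3   1.32  2.42  0.99  1.98  2.84] min post 0.0 elbow [160.   7. 863.] maxv [2.6 0.1 3.7 1.1 4.8 5.7 1.4]
over-1b 49 end [-2.46 -0.3  -1.34  2.42 -0.75  1.98  2.84] min post 0.0 elbow [130. -94. 863.] maxv [16.9  0.1 31.9  1.1 10.9 10.3  1.4]
over-.5 loop 72 end [-3.12 -0.3   1.32  2.42  0.99  1.98  2.84] min post 0.0 elbow [160.   7. 863.] maxv [29.9  0.1 30.4 10.5  4.8  4.9  1.4]
```

```bash
cat >> p.py <<'E'
print('X')
for y in (.3,.15,0):
    rep('o%.2f'%y,[(217,-28,290,y),(450,0,320,y),(600,10,320,1.31),(685,10,320,1.31)])
E
python3 p.py|sed -n '/^X/,$p'
```

```text
X
o0.30 41 end [-0.03  0.62 -0.02  1.15  0.01  1.36 -0.32] min post 89.0 elbow [320.   1. 784.] maxv [0.4 0.8 0.3 1.2 0.1 0.5 1.3]
o0.15 43 end [-0.01  0.62 -0.08  1.15  0.05  1.37 -0.34] min post 92.0 elbow [320.  -8. 784.] maxv [0.4 0.8 0.3 1.2 0.2 0.5 1.4]
o0.00 45 end [ 0.02  0.63 -0.13  1.15  0.08  1.37 -0.37] min post 94.0 elbow [320. -16. 783.] maxv [0.4 0.8 0.3 1.2 0.2 0.5 1.4]
```

Emit:
{"op": "servo_tool", "data": {"moves": "2 0 0 0 0.12; 2 0 0 0 0.12; 2 0 0 0 0.12; 2 0 0 0 0.12; 2 0 0 0 0.12"}}

```text
clock: 3.7
ee_pos: [217.9, -26.7, 290.4]
orientation: [3.141, 0.0, 2.237]
force: [-0.2, 0.7, -0.4]
gripper_width: 0.232
```

Emit:
{"op": "servo_tool", "data": {"moves": "2 0 0 0 0.12; 2 0 0 0 0.12; 2 0 0 0 0.12; 2 0 0 0 0.12; 2 0 0 0 0.12"}}

```text
clock: 4.12
ee_pos: [217.9, -26.6, 290.4]
orientation: [3.141, -0.0, 1.637]
force: [-0.4, -0.6, 0.5]
gripper_width: 0.231
```

Emit:
{"op": "servo_tool", "data": {"moves": "2 0 0 0 0.12; 2 0 0 0 0.12; 2 0 0 0 0.12; 2 0 0 0 0.12; 2 0 0 0 0.12"}}

```text
clock: 4.53
ee_pos: [217.9, -26.6, 290.4]
orientation: [3.141, -0.001, 1.037]
force: [-0.1, 0.8, 0.2]
gripper_width: 0.234
```

```bash
python3 - <<'E'
from h import *
s=read_state();print(s["clock"],s["joint_pos"],s["ee_pos"],s["orientation"],s["force"])
E
```

```text
4.5333 [-0.33067342 -0.19403847  0.27698221  2.32150704  0.06214584  1.00714063
 -0.62550533] [217.85026816 -26.61142936 290.38091134] [ 3.14119509e+00 -5.44799535e-04  1.03712583e+00] [-0.08799283  0.75028681  0.22740139]
```

Emit:
{"op": "servo_tool", "data": {"moves": "2 0 0 0 0.12; 2 0 0 0 0.12; 2 0 0 0 0.12; 2 0 0 0 0.12; 2 0 0 0 0.12"}}

```text
clock: 4.95
ee_pos: [217.9, -26.6, 290.4]
orientation: [3.141, -0.001, 0.437]
force: [0.4, 0.3, -0.2]
gripper_width: 0.237
```

Emit:
{"op": "servo_tool", "data": {"moves": "2 0 0 0 0.12; 2 0 0 0 0.12; 2 0 0 0 0"}}

```text
clock: 5.2
ee_pos: [217.8, -26.8, 290.4]
orientation: [3.142, -0.0, 0.201]
force: [1.6, -0.6, -0.1]
gripper_width: 0.234
```

```bash
python3 - <<'E'
from h import *
s=read_state();print(s["clock"],s["joint_pos"],s["ee_pos"],s["orientation"],s["force"])
e=s["ee_pos"];w=np.array([450,-5,320]);plan([e+(w-e)*k/7 for k in range(1,8)])
E
```

```text
5.2 [-0.16814902 -0.18198608  0.15117649  2.31875899  0.03231388  1.00254979
 -1.40692881] [217.84406257 -26.77160002 290.36228973] [ 3.14153191e+00 -4.72581204e-04  2.00680829e-01] [ 1.6432634  -0.59810837 -0.07730003]
3.31 0.36 -0.42 0.000 | |d|=33.6
3.31 0.36 -0.42 0.000 | |d|=33.6
3.31 0.36 -0.42 0.000 | |d|=33.6
3.31 0.36 -0.42 0.000 | |d|=33.6
3.31 0.36 -0.42 0.000 | |d|=33.6
3.31 0.36 -0.42 0.000 | |d|=33.6
3.31 0.36 -0.42 0.000 | |d|=33.6
```

Emit:
{"op": "servo_tool", "data": {"moves": "8.5 3.3 0.35 -0.4 0; 8.5 3.3 0.35 -0.4 0; 8.5 3.3 0.35 -0.4 0; 8.5 3.3 0.35 -0.4 0; 8.5 3.3 0.35 -0.4 0"}}

```text
clock: 5.62
ee_pos: [384.5, -10.4, 310.3]
orientation: [-3.141, -0.0, 0.206]
force: [1.1, -0.3, 0.4]
gripper_width: 0.927
```

Emit:
{"op": "servo_tool", "data": {"moves": "8.5 3.3 0.35 -0.4 0; 8.5 3.3 0.35 -0.4 0; 8.5 3.3 0.35 0 -0.1; 8.5 3.3 0 0 -0.12; 8.5 3.3 -0.4 0 -0.12"}}

```text
clock: 6.03
ee_pos: [543.9, 24.4, 317.9]
orientation: [3.14, 0.0, 0.548]
force: [-0.2, 0.8, 1.1]
gripper_width: 0.994
```

```bash
cat > m.py <<'E'
from h import *
# pile from top image (start)
im=cv2.imread("pics/top0.png");ct=camera_info("top")
def plate(im,ci,box,z,thr=170):
    x0,y0,x1,y1=box;c=im[y0:y1,x0:x1].astype(int)
    m=((c.min(2)>thr)&(c.max(2)-c.min(2)<40)).astype(np.uint8)*255
    cs,_=cv2.findContours(m,cv2.RETR_EXTERNAL,cv2.CHAIN_APPROX_NONE);k=max(cs,key=cv2.contourArea)[:,0]+[x0,y0]
    w=ray(ci,k,z)[:,:2].astype(np.float32);return cv2.minAreaRect(w),cv2.contourArea(k.reshape(-1,1,2))
print("pile",plate(im,ct,(245,145,330,198),24))
print("carrier plate",plate(im,ct,(395,265,445,340),18))
E
python3 - <<'E'
from m import *
s=read_state();print(s["clock"],s["joint_pos"],s["ee_pos"],s["orientation"],s["force"])
p,d=grab_frame("wrist");cv2.imwrite("pics/w1.png",p[:,:,::-1])
p,d=grab_frame("top");cv2.imwrite("pics/top1.png",p[:,:,::-1])
E
```

```text
pile (((692.7053833007812, 10.063758850097656), (114.35094451904297, 57.489810943603516), 73.89916229248047), 1470.5)
carrier plate (((438.7353210449219, -249.13739013671875), (109.26156616210938, 50.6820182800293), 5.008152484893799), 1339.5)
6.0333 [-0.15372523  0.37391731  0.09942462  1.5968663  -0.03781709  1.17254166
 -1.06913447] [543.91545444  24.398355   317.91757869] [3.14025300e+00 4.79311026e-04 5.48126822e-01] [-0.20348234  0.76544468  1.06454728]
```

View pics/w1.png

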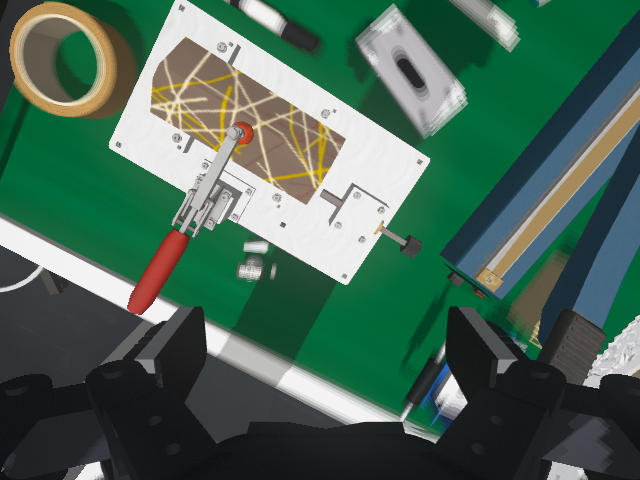

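View pics/top1.png

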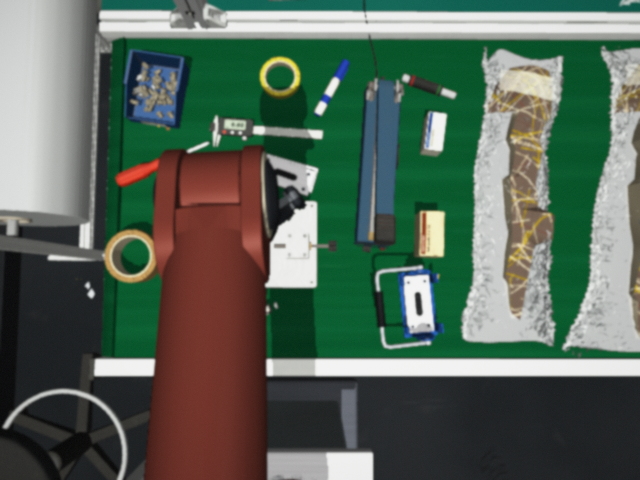

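```bash
python3 - <<'E'
from h import *
from kin import goto,fk,postd
s=read_state();o=goto(s["joint_pos"],[(665,-15,230,1.31)]);print(len(o),[round(postd(q)) for q in o],o[-1].round(2),fk(o[-1])[0],fk(s["joint_pos"])[0])
e=s["ee_pos"];y=s["orientation"][2]
plan([list(e+(np.array([665,-15,230])-e)*k/7)+[y+(1.31-y)*k/7] for k in range(1,8)])
E
```

```text
7 [80, 85, 91, 98, 104, 110, 115] [ 0.04  0.64 -0.09  1.37  0.06  1.13 -0.32] [664.99998879 -14.99999733 230.00001198] [545.01124941  29.92074251 316.36747729]
1.12 1.44 1.24 0.108 | |d|=22.1
0.95 1.56 1.24 0.108 | |d|=22.1
0.78 1.65 1.24 0.108 | |d|=22.1
0.60 1.72 1.24 0.108 | |d|=22.1
0.41 1.78 1.24 0.108 | |d|=22.1
0.21 1.81 1.24 0.108 | |d|=22.1
0.02 1.83 1.24 0.108 | |d|=22.1
```

Emit:
{"op": "servo_tool", "data": {"moves": "8.5 1.1 1.4 1.2 -0.11; 8.5 1 1.6 1.2 -0.11; 8.5 0.8 1.7 1.2 -0.11; 8.5 0.6 1.7 1.2 -0.11; 8.5 0.4 1.8 1.2 -0.11"}}

```text
clock: 6.55
ee_pos: [628.0, -7.1, 257.5]
orientation: [-3.141, 0.0, 1.1]
force: [0.7, 0.6, -0.5]
gripper_width: 1.0
```

Emit:
{"op": "servo_tool", "data": {"moves": "8.5 0.2 1.8 1.2 -0.11; 8.5 0 1.8 1.2 -0.1; 8.5 0 0 0 0; 8.5 0 0 0 0"}}

```text
clock: 6.88
ee_pos: [660.7, -20.7, 232.8]
orientation: [-3.138, 0.001, 1.301]
force: [-0.4, -0.2, 0.2]
gripper_width: 0.996
```

```bash
sed -i 's/t),"| |d|/-t),"| |d|/' h.py; python3 - <<'E'
from h import *
s=read_state();print(s["clock"],s["joint_pos"],s["ee_pos"],s["orientation"],s["force"])
import pickle
ci=camera_info("wrist");p,d=grab_frame("wrist");cv2.imwrite("pics/w2.png",p[:,:,::-1]);np.save("pics/w2.npy",d);pickle.dump(ci,open("pics/w2.pkl","wb"))
E
```

```text
6.8833 [ 0.04213717  0.6347918  -0.0793222   1.38072754  0.05163856  1.13134687
 -0.31380019] [660.71011509 -20.68338268 232.80531743] [-3.13839689e+00  6.68995664e-04  1.30091476e+00] [-0.36389184 -0.23295221  0.18821346]
```

View pics/w2.png

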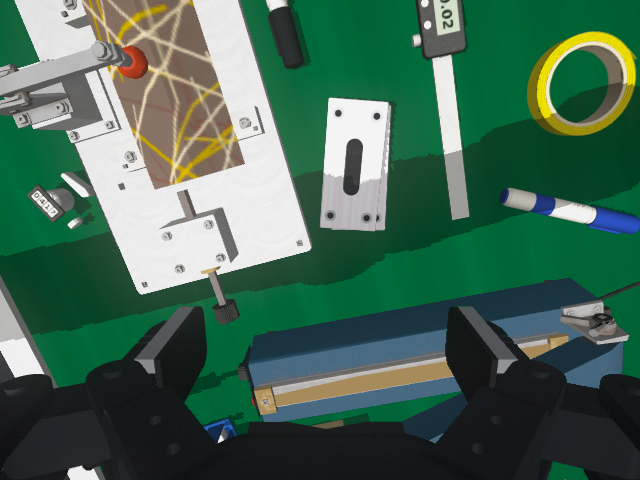

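```bash
cat >> h.py <<'E'
import pickle
def blobs(im,box,thr=70,amin=15,amax=400):
    x0,y0,x1,y1=box;g=cv2.cvtColor(im[y0:y1,x0:x1],cv2.COLOR_BGR2HSV)
    return g
def corners(im,ci,box,z,show=None):
    """non-green/non-blue region -> contour in world"""
    x0,y0,x1,y1=box;h=cv2.cvtColor(im[y0:y1,x0:x1],cv2.COLOR_BGR2HSV)
    m=((h[...,1]<60)).astype(np.uint8)*255
    m=cv2.morphologyEx(m,cv2.MORPH_OPEN,np.ones((5,5)))
    cs,_=cv2.findContours(m,cv2.RETR_EXTERNAL,cv2.CHAIN_APPROX_NONE);k=max(cs,key=cv2.contourArea)[:,0]+[x0,y0]
    return k
E
python3 - <<'E'
from h import *
im=cv2.imread("pics/w2.png");ci=pickle.load(open("pics/w2.pkl","rb"))
g=cv2.cvtColor(im,cv2.COLOR_BGR2GRAY)
pts0=[]
for u,v in [(338,113),(377,116),(330,215),(367,218)]:
    w=255-g[v-7:v+8,u-7:u+8].astype(float);w=np.clip(w-np.median(w)-25,0,None);yy,xx=np.mgrid[-7:8,-7:8]
    pts0.append((u+(w*xx).sum()/w.sum(),v+(w*yy).sum()/w.sum()))
pts0=np.array(pts0);W=ray(ci,pts0,24)[:,:2];print(pts0.round(1),W.round(1))
print("c",W.mean(0),"long",np.degrees(np.arctan2(*(W[:2].mean(0)-W[2:].mean(0))[::-1])),np.linalg.norm(W[0]-W[2]),np.linalg.norm(W[0]-W[1]))
k=corners(im,ci,(300,80,410,250),24);w=ray(ci,k,24)[:,:2].astype(np.float32);print(cv2.minAreaRect(w))
d=np.load("pics/w2.npy");P=pts(ci,d);print(P[130,345],P[200,340],P[150,387],P[215,375])
cv2.imwrite("pics/w2c.png",cv2.resize(im[85:245,290:420],None,fx=4,fy=3.7,interpolation=cv2.INTER_CUBIC))
E
```

```text
[[337.8 112.8]
 [376.4 115.8]
 [330.  215.1]
 [366.2 217.6]] [[692.8  57.4]
 [723.1  46.7]
 [663.9 -23.8]
 [694.2 -34.6]]
c [693.51254813  11.41202031] long 70.44775698246495 86.24679691664016 32.09748802940331
((695.9475708007812, 10.816516876220703), (110.59341430664062, 57.779170989990234), 72.35107421875)
[695.06905482  42.61164271  24.56754023] [675.92297467 -13.13583898  24.7076585 ] [726.84128688  16.5137723   12.08233478] [702.35385166 -34.44924166  23.59995704]
```

View pics/w2c.png

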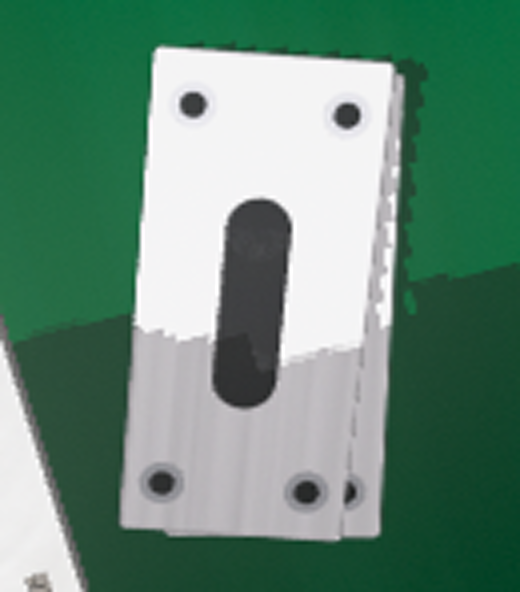

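Emit:
{"op": "servo_tool", "data": {"moves": "7.5 2 1.15 3 0.07; 7.5 2 1.2 3 0; 7.5 0 0 3.5 0; 7.5 0 0 3.5 0; 7.5 0 0 3 0"}}

```text
clock: 7.35
ee_pos: [695.0, 12.4, 73.6]
orientation: [-3.141, -0.0, 1.234]
force: [-0.0, 0.3, 0.2]
gripper_width: 0.877
```

Emit:
{"op": "servo_tool", "data": {"moves": "7.5 0 0 1 0; 7.5 0 0 0 0; 7.5 0 0 0 0"}}

```text
clock: 7.6
ee_pos: [696.6, 11.1, 66.1]
orientation: [3.139, -0.001, 1.232]
force: [0.1, -1.2, -0.1]
gripper_width: 0.877
```

```bash
python3 - <<'E'
from h import *
s=read_state();print(s["clock"],s["joint_pos"],s["ee_pos"],s["orientation"],s["force"])
plan([(693.5,11.4,10,1.2296)])
p,d=grab_frame("wrist");cv2.imwrite("pics/w3.png",p[:,:,::-1])
E
```

```text
7.6 [-0.01838817  0.85539716 -0.05453568  1.43206429  0.05451721  0.85324071
 -0.42848128] [696.5927635   11.12433372  66.08781842] [ 3.13944546e+00 -9.87983388e-04  1.23226600e+00] [ 0.11201559 -1.19281495 -0.0903006 ]
-0.08 -0.30 5.61 0.003 | |d|=56.2
```

View pics/w3.png

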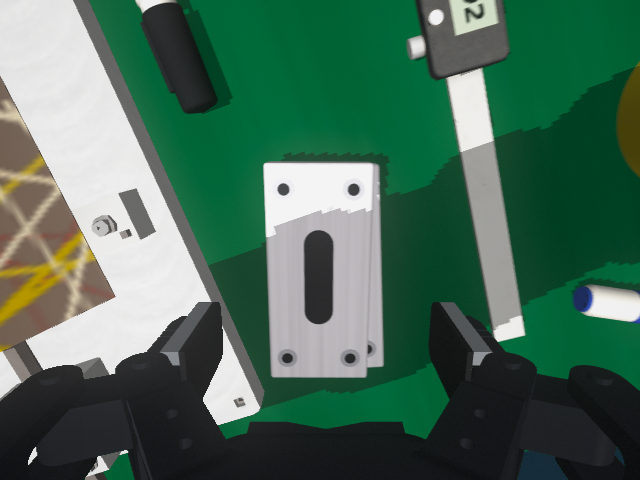

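Emit:
{"op": "servo_tool", "data": {"moves": "6.3 0 -0.3 0 0; 6.3 0 0 0 0; 6.3 0 0 2.5 0; 6.3 0 0 2 0; 6.3 0 0 1.1 0", "newtons": 40}}

```text
clock: 8.07
ee_pos: [692.2, 11.5, 7.5]
orientation: [-3.14, 0.0, 1.232]
force: [-1.0, 0.4, -0.5]
gripper_width: 0.739
```

Emit:
{"op": "servo_tool", "data": {"moves": "6.3 0 0 0 0; 6.3 0 0 0 0; 4.5 0 0 0 0; 4.5 0 0 0 0; 4.5 0 0 0 0"}}

```text
clock: 8.48
ee_pos: [694.1, 11.5, 9.9]
orientation: [3.139, -0.001, 1.232]
force: [-0.5, 0.1, 3.3]
gripper_width: 0.573
```

```bash
python3 - <<'E'
from h import *
s=read_state();print(s["clock"],s["gripper_width"],s["ee_pos"],s["orientation"],s["force"])
p,d=grab_frame("wrist");cv2.imwrite("pics/w4.png",p[:,:,::-1])
E
```

```text
8.4833 0.5729466482407022 [694.12763757  11.51018267   9.8787955 ] [ 3.13896742e+00 -1.05540594e-03  1.23175333e+00] [-0.51733388  0.14046285  3.28175495]
```

View pics/w4.png

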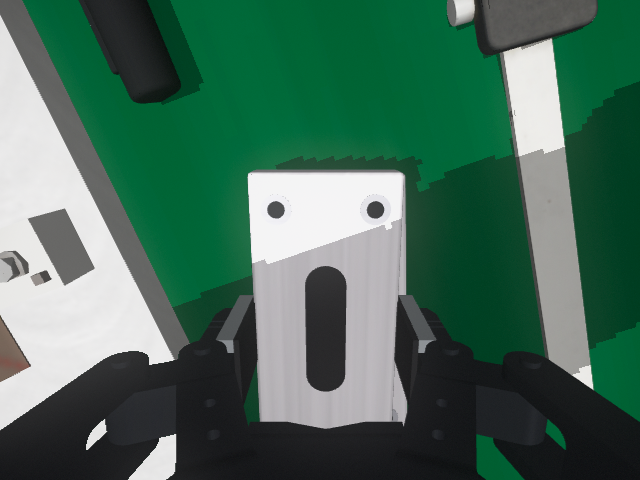

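Emit:
{"op": "servo_tool", "data": {"moves": "4 0 0 0 0; 4 0 0 -1 0; 4 0 0 -3 0; 4 0 0 -3.5 0; 4 0 0 -3.5 0"}}

```text
clock: 8.95
ee_pos: [691.7, 11.4, 118.4]
orientation: [-3.138, 0.001, 1.232]
force: [0.6, 0.2, -0.7]
gripper_width: 0.571
```

```bash
python3 - <<'E'
from h import *
from kin import goto,fk,postd
s=read_state();print(s["clock"],s["gripper_width"],s["ee_pos"],s["joint_pos"])
for wy in ([(680,0,330,1.3),(500,-250,330,3.23),(439,-249,200,3.23),(439,-249,30,3.23)],[(690,5,330,1.23),(600,-100,330,1.8),(500,-250,330,3.23),(439,-249,200,3.23),(439,-249,30,3.23)]):
    o=goto(s["joint_pos"],wy);print(len(o),min(map(postd,o)),o[-1].round(2),(np.abs(np.diff(np.array(o),axis=0)).max(0)*12).round(1),fk(o[-1])[0].round(),fk(o[-1],True)[2].round())
E
```

```text
8.95 0.5713639274360895 [691.66635748  11.35840575 118.44582884] [-0.01782464  0.79105889 -0.05695617  1.40583518  0.04978387  0.94964457
 -0.42598124]
34 102.23551240188574 [ 0.69  0.72 -0.32  2.02  0.47  0.48  1.67] [0.6 0.7 0.5 0.9 0.5 1.  1.6] [ 439. -249.   30.] [ 273. -236.  752.]
34 101.59287270831355 [ 0.68  0.72 -0.31  2.02  0.46  0.47  1.68] [0.7 0.7 0.5 0.9 0.5 1.  1.7] [ 439. -249.   30.] [ 274. -234.  752.]
```

Emit:
{"op": "servo_tool", "data": {"moves": "4 0 0 -4 0; 4 0 0 -4 0; 4 0 0 -4 0; 4 0 0 -4 0; 4 0 0 -4 0"}}

```text
clock: 9.37
ee_pos: [691.9, 11.4, 320.3]
orientation: [-3.141, 0.0, 1.232]
force: [1.3, -0.0, -0.9]
gripper_width: 0.572
```

```bash
python3 - <<'E'
from h import *
s=read_state();e=s["ee_pos"];print(e);y=s["orientation"][2]
w=np.array([490,-250,325])
plan([list(e+(w-e)*k/17)+[y+(3.23-y)*k/17] for k in range(1,18)])
E
```

```text
[691.93387518  11.40006719 320.31316925]
-1.85 -0.61 -0.03 -0.118 | |d|=19.4
-1.76 -0.82 -0.03 -0.118 | |d|=19.4
-1.65 -1.02 -0.03 -0.118 | |d|=19.4
-1.52 -1.21 -0.03 -0.118 | |d|=19.4
-1.37 -1.38 -0.03 -0.118 | |d|=19.4
-1.20 -1.53 -0.03 -0.118 | |d|=19.4
-1.01 -1.66 -0.03 -0.118 | |d|=19.4
-0.81 -1.77 -0.03 -0.118 | |d|=19.4
-0.60 -1.85 -0.03 -0.118 | |d|=19.4
-0.37 -1.91 -0.03 -0.118 | |d|=19.4
-0.15 -1.94 -0.03 -0.118 | |d|=19.4
0.08 -1.94 -0.03 -0.118 | |d|=19.4
0.31 -1.92 -0.03 -0.118 | |d|=19.4
0.53 -1.87 -0.03 -0.118 | |d|=19.4
0.75 -1.79 -0.03 -0.118 | |d|=19.4
0.95 -1.69 -0.03 -0.118 | |d|=19.4
1.14 -1.57 -0.03 -0.118 | |d|=19.4
```

Emit:
{"op": "servo_tool", "data": {"moves": "4 -1.9 -0.6 0 -0.12; 4 -1.8 -0.8 0 -0.12; 4 -1.7 -1 0 -0.12; 4 -1.5 -1.2 0 -0.12; 4 -1.4 -1.4 0 -0.12"}}

```text
clock: 9.78
ee_pos: [632.7, -67.9, 318.0]
orientation: [-3.14, -0.0, 1.838]
force: [-0.1, -0.7, -1.3]
gripper_width: 0.574
```

Emit:
{"op": "servo_tool", "data": {"moves": "4 -1.2 -1.5 0 -0.12; 4 -1 -1.7 0 -0.12; 4 -0.8 -1.8 0 -0.12; 4 -0.6 -1.9 0 -0.12; 4 -0.4 -1.9 0 -0.12"}}

```text
clock: 10.2
ee_pos: [573.9, -146.5, 318.1]
orientation: [-3.14, -0.001, 2.438]
force: [0.7, -0.9, -1.0]
gripper_width: 0.571
```

Emit:
{"op": "servo_tool", "data": {"moves": "4 -0.2 -1.9 0 -0.12; 4 0 -1.9 0 -0.12; 4 0.3 -1.9 0 -0.12; 4 0.5 -1.9 0 -0.12; 4 0.8 -1.8 0 -0.12"}}

```text
clock: 10.62
ee_pos: [518.3, -225.4, 318.1]
orientation: [-3.141, -0.001, 3.038]
force: [-0.1, -0.8, -0.6]
gripper_width: 0.571
```

Emit:
{"op": "servo_tool", "data": {"moves": "4 0.9 -1.7 0 -0.12; 4 1.1 -1.6 0 -0.08; 4 0 0 0 0; 4 0 0 0 0"}}

```text
clock: 10.95
ee_pos: [496.7, -257.9, 318.0]
orientation: [3.141, -0.001, -3.056]
force: [0.3, 0.8, -1.0]
gripper_width: 0.571
```

```bash
python3 - <<'E'
from h import *
s=read_state();print(s["clock"],s["gripper_width"],s["ee_pos"],s["orientation"],s["joint_pos"].round(2))
ci=camera_info("wrist");p,d=grab_frame("wrist");cv2.imwrite("pics/w5.png",p[:,:,::-1]);np.save("pics/w5.npy",d);pickle.dump(ci,open("pics/w5.pkl","wb"))
E
```

```text
10.95 0.5709146316660806 [ 496.73827445 -257.86858763  317.96699829] [ 3.14146811e+00 -1.34555157e-03 -3.05585223e+00] [ 0.78  0.44 -0.53  1.54  0.23  1.22  1.87]
```

View pics/w5.png

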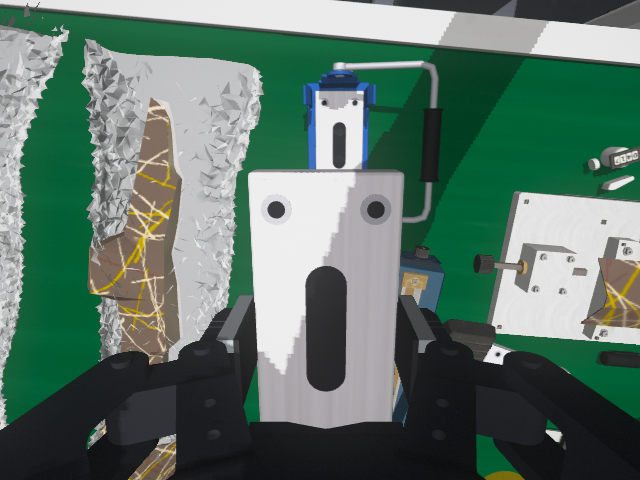

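```bash
cat >> h.py <<'E'
def dark(im,uv,r=6,off=25):
    g=cv2.cvtColor(im,cv2.COLOR_BGR2GRAY);o=[]
    for u,v in uv:
        w=255-g[v-r:v+r+1,u-r:u+r+1].astype(float);w=np.clip(w-np.median(w)-off,0,None);yy,xx=np.mgrid[-r:r+1,-r:r+1]
        o.append((u+(w*xx).sum()/w.sum(),v+(w*yy).sum()/w.sum()))
    return np.array(o)
E
python3 - <<'E'
from h import *
im=cv2.imread("pics/w5.png");ci=pickle.load(open("pics/w5.pkl","rb"))
cv2.imwrite("pics/w5c.png",cv2.resize(im[50:220,290:450],None,fx=4.5,fy=3.5,interpolation=cv2.INTER_CUBIC))
h=dark(im,[(324,102),(355,102)],5);W=ray(ci,h,18)[:,:2];print(h,W)
d=W[0]-W[1];yaw=np.arctan2(d[0],-d[1]);ln=np.array([np.cos(yaw),np.sin(yaw)]);print("spacing",np.linalg.norm(d),"yaw",yaw,yaw-np.pi,"centre",W.mean(0)-43.1*ln,W.mean(0)+43.1*ln)
# top image holes
it=cv2.imread("pics/top0.png");ct=camera_info("top");h=dark(it,[(408,282),(425,280),(412,327),(428,325)],3,10);print(h,ray(ct,h,18)[:,:2])
# tube by black mask
hs=cv2.cvtColor(im,cv2.COLOR_BGR2HSV)
D=np.load("pics/w5.npy");P=pts(ci,D)
print([P[v,u].round(0) for u,v in [(431,115),(432,150),(430,175),(340,68),(322,92),(340,100),(340,80)]])
E
```

```text
[[324.10526316 102.33243824]
 [354.55197133 102.06451613]] [[ 397.41295258 -268.99809153]
 [ 394.43078519 -237.56900917]]
spacing 31.570247704741856 yaw 0.09460236975257753 -3.0469902838372156 centre [ 353.01458915 -257.35483341] [ 438.82914862 -249.21226729]
[[407.7523511  282.1661442 ]
 [425.06997085 280.32069971]
 [409.87301587 328.35449735]
 [427.90149254 325.3761194 ]] [[ 479.51009604 -229.79860503]
 [ 483.15343719 -263.89673672]
 [ 389.68880597 -232.83992687]
 [ 395.45745193 -268.12985558]]
[array([ 405., -173.,   84.]), array([ 435., -167.,   85.]), array([ 457., -166.,   85.]), array([ 371., -257.,   69.]), array([ 388., -272.,   19.]), array([ 394., -253.,   20.]), array([ 378., -255.,   47.])]
```

View pics/w5c.png

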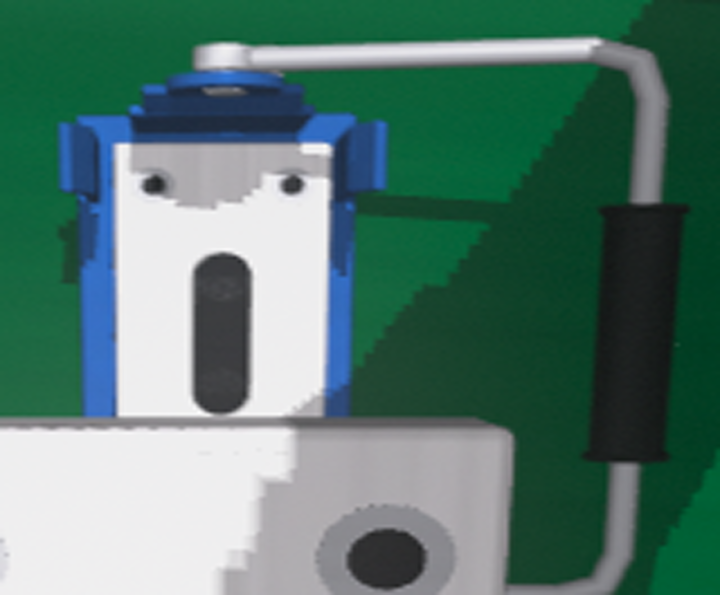

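```bash
python3 - <<'E'
from h import *
e=np.array(read_state()["ee_pos"])
plan([(438.8,-249.2,200,-3.047)])
E
```

```text
5.80 1.22 11.82 -0.006 | |d|=132.2
```

Emit:
{"op": "servo_tool", "data": {"moves": "4 2 -0.45 2.5 -0.01; 4 2 -0.45 2.5 0; 4 1.75 -0.47 3 0; 4 0 0 3.5 0; 4 0 0 3.5 0"}}

```text
clock: 11.42
ee_pos: [442.1, -275.4, 167.8]
orientation: [-3.14, 0.001, -3.042]
force: [1.3, -0.5, -1.6]
gripper_width: 0.573
```

Emit:
{"op": "servo_tool", "data": {"moves": "4 0 0 3 0; 4 0 0 2.5 0; 4 0 0 1.5 0; 4 0 0 0 0; 4 0 0 0 0"}}

```text
clock: 11.83
ee_pos: [442.8, -274.4, 98.1]
orientation: [3.14, -0.0, -3.04]
force: [0.3, 0.3, -0.6]
gripper_width: 0.573
```

```bash
python3 - <<'E'
from h import *
s=read_state();print(s["clock"],s["gripper_width"],s["ee_pos"],s["orientation"],s["joint_pos"].round(2))
plan([(438.8,-249.2,16.5,-3.047)])
ci=camera_info("wrist");p,d=grab_frame("wrist");cv2.imwrite("pics/w6.png",p[:,:,::-1]);np.save("pics/w6.npy",d);pickle.dump(ci,open("pics/w6.pkl","wb"))
E
```

```text
11.8333 0.5733764747946528 [ 442.82073496 -274.42239269   98.07287103] [ 3.14032049e+00 -4.08018769e-04 -3.03956351e+00] [ 0.79  0.63 -0.42  1.93  0.4   0.66  1.79]
0.14 2.55 8.16 0.007 | |d|=85.5
```

View pics/w6.png

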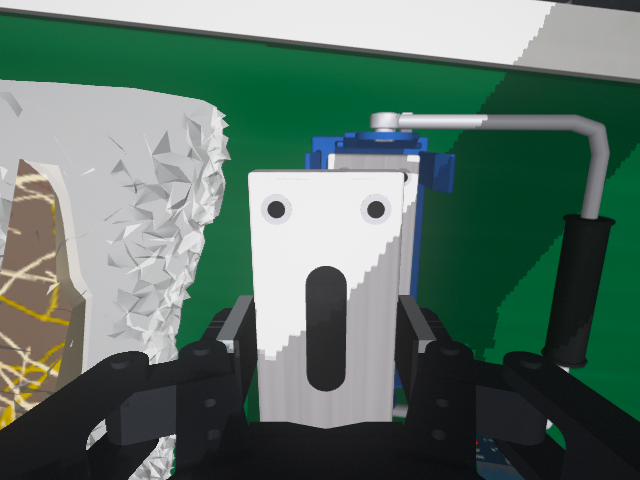

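Emit:
{"op": "servo_tool", "data": {"moves": "4 0.1 1.3 0 0.005; 4 0 1.25 0 0; 4 0 0 0 0; 4 0 0 0 0"}}

```text
clock: 12.22
ee_pos: [439.5, -249.8, 99.5]
orientation: [-3.14, 0.002, -3.044]
force: [0.0, 0.5, -0.6]
gripper_width: 0.573
```

```bash
python3 - <<'E'
from h import *
s=read_state();print(s["clock"],s["gripper_width"],s["ee_pos"],s["orientation"],s["joint_pos"].round(2))
plan([(438.8,-249.2,16.5,-3.047)])
ci=camera_info("wrist");p,d=grab_frame("wrist");cv2.imwrite("pics/w7.png",p[:,:,::-1]);np.save("pics/w7.npy",d);pickle.dump(ci,open("pics/w7.pkl","wb"))
E
```

```text
12.2167 0.5726561801321656 [ 439.52964351 -249.77324594   99.45348084] [-3.14046276e+00  1.92122707e-03 -3.04384056e+00] [ 0.75  0.61 -0.42  1.98  0.4   0.64  1.74]
0.07 0.06 8.30 0.003 | |d|=83.0
```

View pics/w7.png

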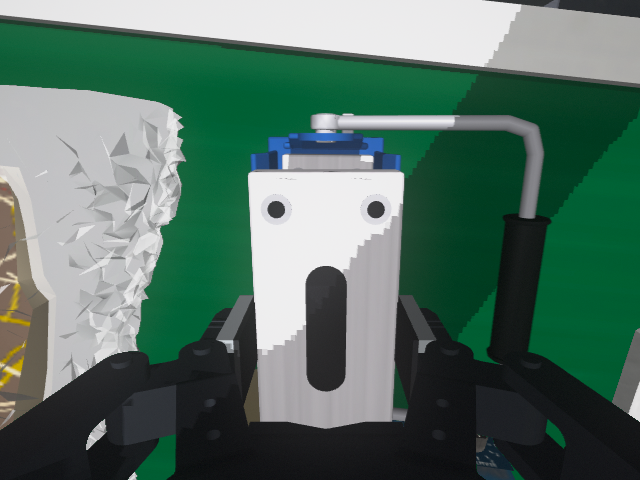

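```bash
python3 - <<'E'
from h import *
ci=pickle.load(open("pics/w7.pkl","rb"))
im=cv2.imread("pics/w7.png")
h=dark(im,[(276,209),(376,209)],10);W=ray(ci,h,99.45+14)[:,:2];print(h,W,np.linalg.norm(W[0]-W[1]))
d=W[0]-W[1];yaw=np.arctan2(d[0],-d[1]);print("yaw",yaw,"centre",W.mean(0)+43.1*np.array([np.cos(yaw),np.sin(yaw)]))
h=ray(ci,[(324,122)],72);print("near pivot",h, "carrier inner cheek dist to centre", )
E
```

```text
[[275.55985915 208.83626761]
 [376.57328386 209.20779221]] [[ 398.31086206 -270.52724328]
 [ 395.20952088 -238.07654757]] 32.59855777395435
yaw 0.0952814782597222 centre [ 439.66469647 -250.20147461]
near pivot [[ 368.86008153 -257.97071321   72.        ]] carrier inner cheek dist to centre
```

Emit:
{"op": "servo_tool", "data": {"moves": "4 0.08 0.1 1.5 0; 4 0 0 2 0; 4 0 0 2 0; 4 0 0 1.2 0; 4 0 0 0 0"}}

```text
clock: 12.68
ee_pos: [436.4, -250.0, 29.3]
orientation: [3.14, -0.004, -3.047]
force: [-0.1, -0.1, -1.3]
gripper_width: 0.571
```

Emit:
{"op": "servo_tool", "data": {"moves": "4 0 0 0.8 0; 4 0 0 0.5 0; 4 0 0 0.3 0; 4 0 0 0 0"}}

```text
clock: 13.02
ee_pos: [438.2, -250.1, 15.9]
orientation: [-3.14, 0.001, -3.046]
force: [1.4, -0.1, -0.0]
gripper_width: 0.572
```

```bash
python3 - <<'E'
from h import *
s=read_state();print(s["clock"],s["gripper_width"],s["ee_pos"],s["orientation"],s["force"],s["joint_pos"].round(2))
E
```

```text
13.0167 0.5718784886293456 [ 438.22209348 -250.09050429   15.89707895] [-3.14042551e+00  9.82470686e-04 -3.04640592e+00] [ 1.37559412 -0.10379827 -0.03896116] [ 0.68  0.74 -0.3   2.03  0.5   0.44  1.66]
```

Emit:
{"op": "servo_tool", "data": {"moves": "4 0 0 0.1 0; 4 0 0 0 0; 6 0 0 0 0; 6 0 0 0 0; 6 0 0 0 0"}}

```text
clock: 13.43
ee_pos: [437.9, -249.9, 14.4]
orientation: [-3.141, 0.001, -3.046]
force: [0.3, -0.1, 0.1]
gripper_width: 0.7
```

Emit:
{"op": "servo_tool", "data": {"moves": "6 0 0 -2 0; 6 0 0 -3 0; 6 0 0 -4 0; 6 0 0 -4 0; 6 0 0 -4 0"}}

```text
clock: 13.85
ee_pos: [437.2, -249.4, 185.7]
orientation: [3.141, -0.001, -3.046]
force: [0.6, -1.3, 0.3]
gripper_width: 0.702
```

```bash
python3 - <<'E'
from h import *
s=read_state();print(s["clock"],s["gripper_width"],s["ee_pos"],s["orientation"],s["force"],s["joint_pos"].round(2))
ci=camera_info("wrist");p,d=grab_frame("wrist");cv2.imwrite("pics/w8.png",p[:,:,::-1]);np.save("pics/w8.npy",d);pickle.dump(ci,open("pics/w8.pkl","wb"))
E
```

```text
13.85 0.7016457849597812 [ 437.16494747 -249.43425087  185.6983477 ] [ 3.14069005e+00 -7.79856638e-04 -3.04614265e+00] [ 0.60520362 -1.28723969  0.32076754] [ 0.82  0.49 -0.5   1.89  0.31  0.84  1.83]
```

View pics/w8.png

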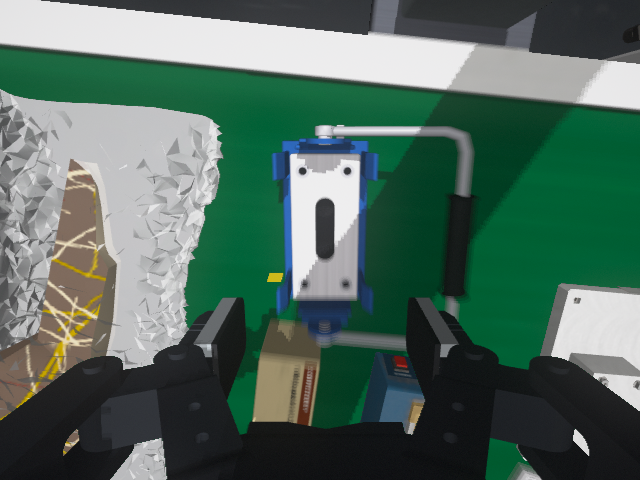

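```bash
cat >> h.py <<'E'
def chk(name,uv,z,r=5):
    im=cv2.imread(f"pics/{name}.png");ci=pickle.load(open(f"pics/{name}.pkl","rb"));P=pts(ci,np.load(f"pics/{name}.npy"))
    h=dark(im,uv,r);W=ray(ci,h,z)[:,:2];l=W[2:].mean(0)-W[:2].mean(0)
    print("centre",W.mean(0).round(1),"long az %.4f"%np.arctan2(l[1],l[0]),"len",np.linalg.norm(l).round(1));return P
E
python3 - <<'E'
from h import *
P=chk("w8",[(303,171),(347,171),(306,284),(346,285)],30)
for u,v in [(300,190),(350,190),(305,270),(350,270),(325,180),(325,275),(325,131),(325,325),(280,165),(371,165),(283,290),(366,298),(456,240)]: print((u,v),P[v,u].round(1))
ci=pickle.load(open("pics/w8.pkl","rb"))
print("tube ends z77",ray(ci,[(459,197),(453,294)],77).round(1))
E
```

```text
centre [ 439.7 -250.5] long az 0.0981 len 87.9
(300, 190) [ 411.7 -271.5   31.2]
(350, 190) [ 408.3 -234.7   29.3]
(305, 270) [ 473.4 -262.7   30.3]
(350, 270) [ 470.2 -227.8   29.6]
(325, 180) [ 402.7 -253.8   30.4]
(325, 275) [ 475.9 -246.8   30.5]
(325, 131) [ 368.8 -257.    69.1]
(325, 325) [ 500.5 -244.3   66.9]
(280, 165) [ 393.7 -285.5   48. ]
(371, 165) [ 387.6 -223.9   50.2]
(283, 290) [ 484.5 -277.2   48.1]
(366, 298) [ 484.3 -215.4   49.5]
(456, 240) [ 426.3 -169.3   84.5]
tube ends z77 [[ 400.3 -169.8   77. ]
 [ 464.8 -162.    77. ]]
```

```bash
python3 - <<'E'
from h import *
from kin import goto,fk,postd
s=read_state();e=s["ee_pos"];y=s["orientation"][2]
o=goto(s["joint_pos"],[(450,-245,320,-3.046),(670,-15,320,1.25),(670,-15,232,1.25),(695,10,10,1.25),(695,10,320,1.25),(497,-258,320,-3.05),(438,-250,28,-3.05)]);print(len(o),min(map(postd,o)));[print(o[k].round(2)) for k in (3,15,25,40,55,65,-1)]
w=np.array([668,-10,318]);e=np.array([e[0],e[1],318])
plan([(e[0],e[1],318,y)]+[list(e+(w-e)*k/17)+[y+(1.25+2*np.pi-2*np.pi-(y+2*np.pi))*k/17] for k in range(1,18)])
E
```

```text
66 104.6265425991368
[ 0.85  0.36 -0.56  1.66  0.2   1.18  1.91]
[ 0.25  0.5  -0.25  1.4   0.12  1.27  0.25]
[ 0.04  0.72 -0.1   1.41  0.08  1.02 -0.41]
[ 0.04  0.62 -0.13  1.16  0.08  1.37 -0.29]
[ 0.76  0.45 -0.55  1.53  0.24  1.23  1.72]
[ 0.72  0.73 -0.36  2.02  0.53  0.49  1.62]
[ 0.72  0.73 -0.36  2.02  0.53  0.49  1.62]
-0.00 0.00 -12.46 -0.000 | |d|=124.6
-1.46 1.28 -0.00 0.117 | |d|=19.4
-1.30 1.45 -0.00 0.117 | |d|=19.4
-1.12 1.59 -0.00 0.117 | |d|=19.4
-0.93 1.71 -0.00 0.117 | |d|=19.4
-0.72 1.80 -0.00 0.117 | |d|=19.4
-0.51 1.88 -0.00 0.117 | |d|=19.4
-0.28 1.92 -0.00 0.117 | |d|=19.4
-0.06 1.94 -0.00 0.117 | |d|=19.4
0.17 1.94 -0.00 0.117 | |d|=19.4
0.39 1.90 -0.00 0.117 | |d|=19.4
0.61 1.84 -0.00 0.117 | |d|=19.4
0.82 1.76 -0.00 0.117 | |d|=19.4
1.02 1.65 -0.00 0.117 | |d|=19.4
1.21 1.52 -0.00 0.117 | |d|=19.4
1.38 1.37 -0.00 0.117 | |d|=19.4
1.53 1.20 -0.00 0.117 | |d|=19.4
1.66 1.01 -0.00 0.117 | |d|=19.4
```

Emit:
{"op": "servo_tool", "data": {"moves": "6 0 0 -4 0; 6 0 0 -4 0; 6 0 0 -4 0; 6 -1.5 1.3 0 0.12; 6 -1.3 1.5 0 0.12"}}

```text
clock: 14.32
ee_pos: [465.7, -222.3, 306.8]
orientation: [-3.139, 0.006, 2.987]
force: [-0.1, 0.1, -0.9]
gripper_width: 0.706
```

Emit:
{"op": "servo_tool", "data": {"moves": "6 -1.1 1.6 0 0.12; 6 -0.9 1.7 0 0.12; 6 -0.7 1.8 0 0.12; 6 -0.5 1.9 0 0.12; 6 -0.3 1.9 0 0.12"}}

```text
clock: 14.73
ee_pos: [531.8, -149.6, 303.7]
orientation: [-3.141, -0.0, 2.391]
force: [0.0, -0.3, -0.2]
gripper_width: 0.701
```

Emit:
{"op": "servo_tool", "data": {"moves": "6 -0.1 1.9 0 0.12; 6 0.2 1.9 0 0.12; 6 0.4 1.9 0 0.12; 6 0.6 1.8 0 0.12; 6 0.8 1.8 0 0.12"}}

```text
clock: 15.15
ee_pos: [599.8, -81.7, 303.5]
orientation: [-3.14, 0.0, 1.791]
force: [-0.8, 0.0, -0.2]
gripper_width: 0.704
```

Emit:
{"op": "servo_tool", "data": {"moves": "6 1 1.6 0 0.12; 6 1.2 1.5 0 0.12; 6 1.4 1.4 0 0.12; 6 1.5 1.2 1 0.12; 6 1.6 1 1 0.06"}}

```text
clock: 15.57
ee_pos: [669.1, -14.4, 283.9]
orientation: [3.14, 0.0, 1.252]
force: [-0.7, 0.0, -0.2]
gripper_width: 0.704
```

Emit:
{"op": "servo_tool", "data": {"moves": "6 0 0 3 0; 6 0 0 3 0; 6 0 0 0 0; 6 0 0 0 0"}}

```text
clock: 15.9
ee_pos: [667.0, -15.7, 222.1]
orientation: [-3.137, 0.002, 1.257]
force: [-0.3, -0.5, 0.2]
gripper_width: 0.701
```

```bash
python3 - <<'E'
from h import *
s=read_state();print(s["clock"],s["gripper_width"],s["ee_pos"],s["orientation"],s["force"],s["joint_pos"].round(2))
n="w9";ci=camera_info("wrist");p,d=grab_frame("wrist");cv2.imwrite(f"pics/{n}.png",p[:,:,::-1]);np.save(f"pics/{n}.npy",d);pickle.dump(ci,open(f"pics/{n}.pkl","wb"))
E
```

```text
15.9 0.7014051814283948 [666.95801576 -15.69939753 222.14398588] [-3.13680862e+00  2.04613738e-03  1.25679291e+00] [-0.28728236 -0.51303862  0.2217689 ] [ 0.04  0.66 -0.1   1.37  0.07  1.12 -0.38]
```

View pics/w9.png

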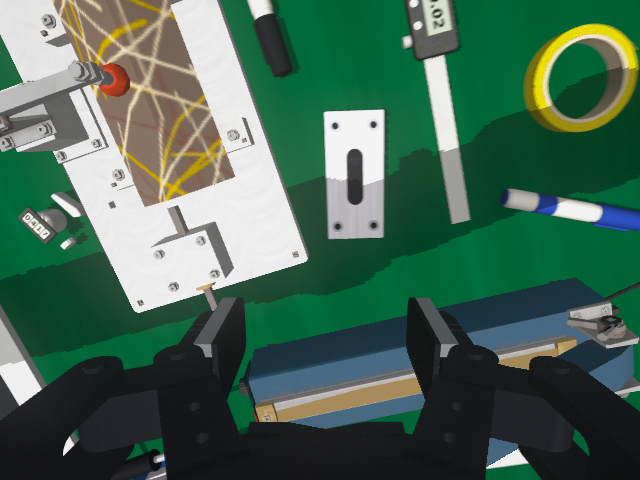

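```bash
python3 - <<'E'
from h import *
P=chk("w9",[(335,126),(373,125),(338,227),(373,226)],12)
im=cv2.imread("pics/w9.png");ci=pickle.load(open("pics/w9.pkl","rb"))
h=dark(im,[(335,126),(373,125),(338,227),(373,226)]);W=ray(ci,h,12)[:,:2];print(W.round(1))
l=W[:2].mean(0)-W[2:].mean(0);y=np.arctan2(l[1],l[0]);c=W.mean(0)
plan([(c[0],c[1],60,y)])
E
```

```text
centre [700.2   6.1] long az -1.8509 len 86.4
[[696.7  52.1]
 [727.6  43.2]
 [672.8 -30.9]
 [703.7 -39.8]]
3.06 2.34 16.46 -0.034 | |d|=169.0
```

Emit:
{"op": "servo_tool", "data": {"moves": "6.3 1.5 1.2 3.3 -0.035; 6.3 1.55 1.15 3.3 0; 6.3 0 0 3.5 0; 6.3 0 0 3.5 0; 6.3 0 0 2.6 0"}}

```text
clock: 16.37
ee_pos: [700.6, 6.8, 62.0]
orientation: [3.14, -0.001, 1.292]
force: [0.2, -0.2, 0.2]
gripper_width: 0.742
```

Emit:
{"op": "servo_tool", "data": {"moves": "6.3 0 0 0 0; 6.3 0 0 0 0; 6.3 0 0 0 0"}}

```text
clock: 16.62
ee_pos: [702.3, 6.7, 65.9]
orientation: [3.135, -0.002, 1.291]
force: [0.4, 0.3, 0.2]
gripper_width: 0.737
```

```bash
python3 - <<'E'
from h import *
s=read_state();print(s["clock"],s["gripper_width"],s["ee_pos"],s["orientation"],s["force"])
plan([(700.2,6.1,1.5,1.2907)])
E
```

```text
16.6167 0.7368783976787509 [702.34457922   6.67564647  65.85553809] [ 3.13527771e+00 -2.09123320e-03  1.29124052e+00] [0.41048419 0.28101344 0.2016477 ]
-0.11 -0.19 6.44 0.001 | |d|=64.4
```

Emit:
{"op": "servo_tool", "data": {"moves": "6.3 -0.1 -0.15 2.5 0; 6.3 0 0 2 0; 6.3 0 0 1.2 0; 6.3 0 0 0.6 0; 6.3 0 0 0 0"}}

```text
clock: 17.03
ee_pos: [698.3, 6.2, -0.4]
orientation: [3.141, -0.0, 1.292]
force: [-0.3, 0.4, -0.8]
gripper_width: 0.738
```

Emit:
{"op": "servo_tool", "data": {"moves": "6.3 0 0 0 0; 4.5 0 0 0 0; 4.5 0 0 0 0; 4.5 0 0 0 0; 4 0 0 0 0"}}

```text
clock: 17.45
ee_pos: [699.6, 6.3, 1.4]
orientation: [3.138, -0.001, 1.292]
force: [-0.5, 0.1, 6.0]
gripper_width: 0.565
```

```bash
python3 - <<'E'
from h import *
s=read_state();print(s["clock"],s["gripper_width"],s["ee_pos"],s["orientation"],s["force"])
n="w10";ci=camera_info("wrist");p,d=grab_frame("wrist");cv2.imwrite(f"pics/{n}.png",p[:,:,::-1]);np.save(f"pics/{n}.npy",d);pickle.dump(ci,open(f"pics/{n}.pkl","wb"))
E
```

```text
17.45 0.5650250192402728 [699.59715208   6.34779412   1.35304263] [ 3.13769880e+00 -1.29848869e-03  1.29174277e+00] [-0.45420934  0.11488519  6.03182524]
```

View pics/w10.png

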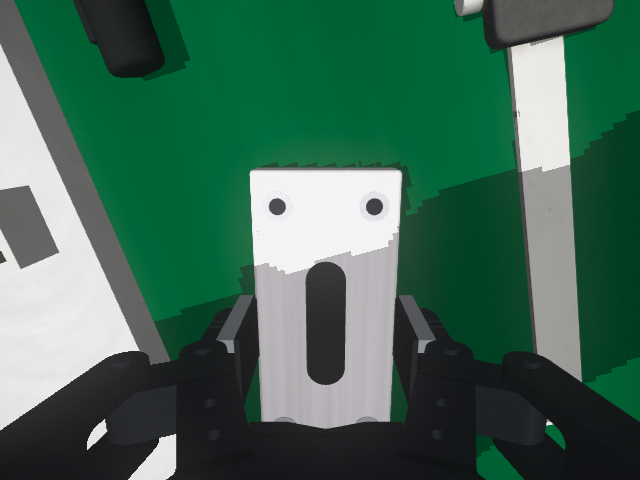

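Gripped squarely (holes at 277/374,207). Lift and travel back.

Emit:
{"op": "servo_tool", "data": {"moves": "4 0 0 -1.5 0; 4 0 0 -4 0; 4 0 0 -4 0; 4 0 0 -4 0; 4 0 0 -4 0"}}

```text
clock: 17.92
ee_pos: [697.0, 6.2, 176.4]
orientation: [-3.14, 0.0, 1.292]
force: [0.8, 0.3, -1.8]
gripper_width: 0.569
```

Emit:
{"op": "servo_tool", "data": {"moves": "4 0 0 -4 0; 4 0 0 -4 0; 4 0 0 -4 0; 4 0 0 -2 0; 4 0 0 0 0"}}

```text
clock: 18.33
ee_pos: [699.9, 6.5, 322.2]
orientation: [3.129, -0.004, 1.292]
force: [0.6, -0.2, -0.2]
gripper_width: 0.571
```

```bash
python3 - <<'E'
from h import *
s=read_state();e=s["ee_pos"];y=s["orientation"][2];print(s["clock"],e,s["gripper_width"],s["joint_pos"].round(2))
w=np.array([480,-253,310])
plan([list(e+(w-e)*k/17)+[y+(3.236-y)*k/17] for k in range(1,18)])
E
```

```text
18.3333 [699.90241368   6.45979243 322.21959607] 0.5714458515241763 [ 0.01  0.64 -0.1   1.11  0.06  1.38 -0.36]
-1.82 -0.82 0.07 -0.114 | |d|=20.0
-1.72 -1.03 0.07 -0.114 | |d|=20.0
-1.59 -1.22 0.07 -0.114 | |d|=20.0
-1.44 -1.39 0.07 -0.114 | |d|=20.0
-1.27 -1.54 0.07 -0.114 | |d|=20.0
-1.09 -1.68 0.07 -0.114 | |d|=20.0
-0.89 -1.79 0.07 -0.114 | |d|=20.0
-0.68 -1.88 0.07 -0.114 | |d|=20.0
-0.46 -1.95 0.07 -0.114 | |d|=20.0
-0.23 -1.99 0.07 -0.114 | |d|=20.0
-0.01 -2.00 0.07 -0.114 | |d|=20.0
0.22 -1.99 0.07 -0.114 | |d|=20.0
0.45 -1.95 0.07 -0.114 | |d|=20.0
0.67 -1.89 0.07 -0.114 | |d|=20.0
0.88 -1.80 0.07 -0.114 | |d|=20.0
1.08 -1.69 0.07 -0.114 | |d|=20.0
1.26 -1.55 0.07 -0.114 | |d|=20.0
```

Emit:
{"op": "servo_tool", "data": {"moves": "4 -1.8 -0.8 0 -0.115; 4 -1.7 -1 0 -0.115; 4 -1.6 -1.2 0 -0.115; 4 -1.4 -1.4 0 -0.115; 4 -1.3 -1.5 0 -0.115"}}

```text
clock: 18.75
ee_pos: [632.3, -70.2, 312.8]
orientation: [-3.138, -0.001, 1.873]
force: [-0.9, -0.0, -1.6]
gripper_width: 0.57
```

Emit:
{"op": "servo_tool", "data": {"moves": "4 -1.1 -1.7 0 -0.115; 4 -0.9 -1.8 0 -0.115; 4 -0.7 -1.9 0 -0.115; 4 -0.5 -1.9 0 -0.115; 4 -0.2 -2 0 -0.115"}}

```text
clock: 19.17
ee_pos: [568.1, -147.4, 312.9]
orientation: [-3.14, -0.003, 2.448]
force: [-0.2, -0.7, -1.7]
gripper_width: 0.567
```

Emit:
{"op": "servo_tool", "data": {"moves": "4 0 -2 0 -0.115; 4 0.2 -2 0 -0.115; 4 0.5 -1.9 0 -0.115; 4 0.7 -1.9 0 -0.115; 4 0.9 -1.8 0 -0.115"}}

```text
clock: 19.58
ee_pos: [503.2, -223.4, 313.1]
orientation: [3.141, -0.003, 3.023]
force: [-0.0, -0.9, -1.3]
gripper_width: 0.568
```

Emit:
{"op": "servo_tool", "data": {"moves": "4 1.1 -1.7 0 -0.115; 4 1.2 -1.6 0 -0.105; 4 0 0 0 0; 4 0 0 0 0"}}

```text
clock: 19.92
ee_pos: [478.2, -255.5, 313.2]
orientation: [3.141, -0.003, -3.051]
force: [0.6, 0.8, -1.2]
gripper_width: 0.568
```

```bash
python3 - <<'E'
from h import *
s=read_state();print(s["clock"],s["gripper_width"],s["ee_pos"],s["orientation"],s["force"],s["joint_pos"].round(2))
plan([(438,-250.3,105,-3.045)])
E
```

```text
19.9167 0.568486173592467 [ 478.23180522 -255.53872615  313.15748791] [ 3.14062408e+00 -2.82327068e-03 -3.05089464e+00] [ 0.62875392  0.83404901 -1.2351859 ] [ 0.83  0.42 -0.58  1.59  0.24  1.2   1.87]
3.96 0.89 20.82 -0.006 | |d|=212.1
```

Emit:
{"op": "servo_tool", "data": {"moves": "4 2 0.45 3 -0.006; 4 1.95 0.45 3 0; 4 0 0 3.8 0; 4 0 0 3.8 0; 4 0 0 3.5 0"}}

```text
clock: 20.33
ee_pos: [439.6, -247.8, 141.7]
orientation: [3.141, -0.0, -3.04]
force: [0.1, -0.8, -1.6]
gripper_width: 0.572
```

Emit:
{"op": "servo_tool", "data": {"moves": "4 0 0 2.5 0; 4 0 0 1.2 0; 4 0 0 0 0; 4 0 0 0 0"}}

```text
clock: 20.67
ee_pos: [440.2, -247.9, 105.9]
orientation: [3.14, -0.001, -3.039]
force: [0.6, -0.4, -1.2]
gripper_width: 0.568
```

```bash
python3 - <<'E'
from h import *
s=read_state();print(s["clock"],s["gripper_width"],s["ee_pos"],s["orientation"],s["joint_pos"].round(2))
n="w11";ci=camera_info("wrist");p,d=grab_frame("wrist");cv2.imwrite(f"pics/{n}.png",p[:,:,::-1])
h=dark(p[:,:,::-1].copy(),[(277,207),(374,207)],10);W=ray(ci,h,s["ee_pos"][2]+10.6)[:,:2];print(h,W,np.linalg.norm(W[0]-W[1]))
d=W[0]-W[1];yaw=np.arctan2(d[0],-d[1]);c=W.mean(0)+43.1*np.array([np.cos(yaw),np.sin(yaw)]);print("yaw",yaw,"centre",c)
t=np.array([437.8,-250.5])-c+s["ee_pos"][:2];plan([(t[0],t[1],31.5,-3.045)])
E
```

```text
20.6667 0.567707695953718 [ 440.22360034 -247.93423601  105.86463896] [ 3.14006418e+00 -8.46137085e-04 -3.03901701e+00] [ 0.78  0.61 -0.46  1.97  0.42  0.66  1.72]
[[277.14091424 206.01561516]
 [374.9474479  206.3397765 ]] [[ 398.80508549 -268.84740553]
 [ 395.57555374 -236.64058186]] 32.36833893923154
yaw 0.09994069199235361 centre [ 440.07525425 -248.44371685]
0.31 -0.12 7.53 0.006 | |d|=75.4
```

View pics/w11.png

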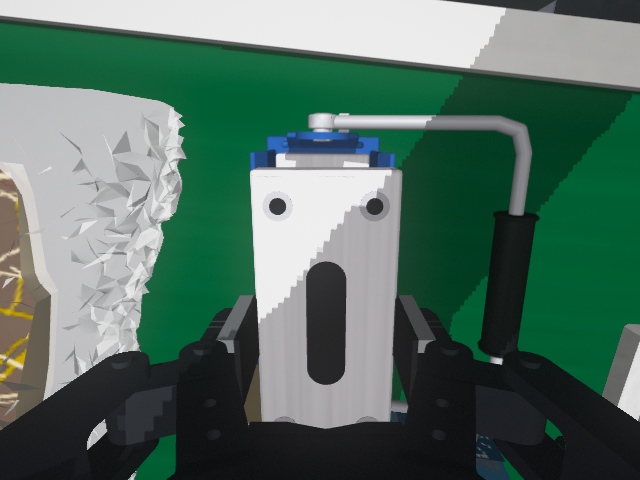

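Emit:
{"op": "servo_tool", "data": {"moves": "4 0.25 -0.18 1.5 0.005; 4 0 0 2 0; 4 0 0 1.6 0; 4 0 0 0 0; 4 0 0 0 0"}}

```text
clock: 21.13
ee_pos: [438.3, -251.3, 56.1]
orientation: [-3.141, 0.001, -3.045]
force: [0.2, 0.4, -0.4]
gripper_width: 0.568
```

```bash
python3 - <<'E'
from h import *
s=read_state();print(s["clock"],s["gripper_width"],s["ee_pos"],s["orientation"],s["force"])
n="w12";ci=camera_info("wrist");p,d=grab_frame("wrist");cv2.imwrite(f"pics/{n}.png",p[:,:,::-1])
E
```

```text
21.1333 0.5679107407441726 [ 438.30510724 -251.33067325   56.13130599] [-3.14102634e+00  1.05416096e-03 -3.04516681e+00] [ 0.23543992  0.36891817 -0.39647346]
```

View pics/w12.png

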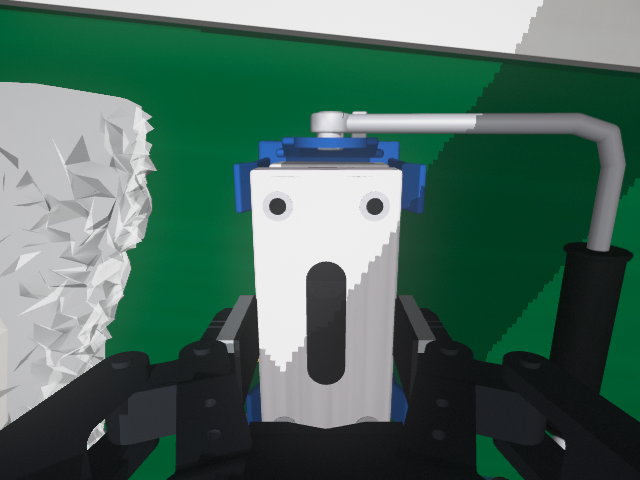

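Emit:
{"op": "servo_tool", "data": {"moves": "4 0 0.1 0.8 0; 4 0 0 0.8 0; 4 0 0 0.5 0; 4 0 0 0.2 0; 4 0 0 0 0"}}

```text
clock: 21.6
ee_pos: [437.1, -250.3, 31.7]
orientation: [3.141, -0.001, -3.045]
force: [0.0, 0.6, -1.5]
gripper_width: 0.571
```

```bash
python3 - <<'E'
from h import *
s=read_state();print(s["clock"],s["gripper_width"],s["ee_pos"],s["orientation"],s["force"])
E
```

```text
21.6 0.5712886103675547 [ 437.14282372 -250.34277792   31.68110223] [ 3.14116913e+00 -9.93160414e-04 -3.04528949e+00] [ 0.01648843  0.57908093 -1.52976211]
```

Emit:
{"op": "servo_tool", "data": {"moves": "4 0 0 0.05 0; 4 0 0 0 0; 6 0 0 0 0; 6 0 0 0 0; 6 0 0 0 0"}}

```text
clock: 22.02
ee_pos: [437.7, -250.5, 32.0]
orientation: [-3.141, 0.001, -3.045]
force: [0.1, -0.1, -0.5]
gripper_width: 0.705
```

Emit:
{"op": "servo_tool", "data": {"moves": "6 0 0 -2 0; 6 0 0 -3 0; 6 0 0 -4 0; 6 0 0 -4 0; 6 0 0 -2 0"}}

```text
clock: 22.43
ee_pos: [439.5, -250.8, 186.3]
orientation: [-3.138, 0.006, -3.045]
force: [1.1, -0.6, -0.4]
gripper_width: 0.698
```

Emit:
{"op": "servo_tool", "data": {"moves": "6 0 0 0 0; 6 0 0 0 0; 6 0 0 0 0"}}

```text
clock: 22.68
ee_pos: [436.5, -250.4, 181.0]
orientation: [3.141, -0.002, -3.046]
force: [-1.1, 0.8, -1.6]
gripper_width: 0.706
```

```bash
python3 - <<'E'
from h import *
s=read_state();print(s["clock"],s["gripper_width"],s["ee_pos"],s["orientation"],s["force"],s["joint_pos"].round(2))
n="w13";ci=camera_info("wrist");p,d=grab_frame("wrist");cv2.imwrite(f"pics/{n}.png",p[:,:,::-1]);np.save(f"pics/{n}.npy",d);pickle.dump(ci,open(f"pics/{n}.pkl","wb"))
E
```

```text
22.6833 0.7055158302452738 [ 436.49743052 -250.3553099   181.01036671] [ 3.14108385e+00 -1.74546972e-03 -3.04556955e+00] [-1.05486418  0.84758739 -1.58934918] [ 0.85  0.5  -0.54  1.89  0.34  0.84  1.8 ]
```

View pics/w13.png

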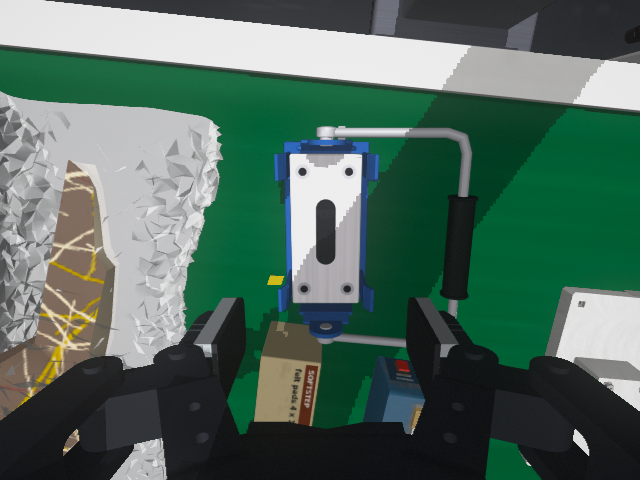

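```bash
python3 - <<'E'
from h import *
P=chk("w13",[(302,171),(349,171),(304,289),(347,289)],42)
for u,v in [(297,190),(355,190),(300,270),(352,275),(325,180),(325,285),(326,131),(326,328),(456,210),(456,240),(456,280)]: print((u,v),P[v,u].round(1))
ci=pickle.load(open("pics/w13.pkl","rb"));im=cv2.imread("pics/w13.png")
g=im[190:305,435:485].max(2);m=(g<55).astype(np.uint8);n,l,st,c=cv2.connectedComponentsWithStats(m);k=1+st[1:,4].argmax();print(st[k],c[k]+[435,190])
uv=np.argwhere(l==k)[:,::-1]+[435,190];r=cv2.minAreaRect(uv.astype(np.float32));print(r)
print("tube centre",ray(ci,[r[0]],77+2))
D=np.load("pics/w13.npy")
# sealer parts in view / scene
d=np.load("pics/top0.npy");Pt=pts(camera_info("top"),d)
k=(Pt[...,2]>150)&(Pt[...,0]>350)&(Pt[...,0]<900)&(Pt[...,1]<0)&(Pt[...,1]>-300);q=Pt[k];print("sealer high",q.min(0).round(),q.max(0).round())
k&=(Pt[...,2]>200);q=Pt[k];print("sealer >200",q.min(0).round(),q.max(0).round())
k=(Pt[...,2]>60)&(Pt[...,0]>350)&(Pt[...,0]<900)&(Pt[...,1]<-50)&(Pt[...,1]>-190)&(Pt[...,0]>470);q=Pt[k];print("sealer>60",q.min(0).round(),q.max(0).round())
E
```

```text
centre [ 437.2 -251.2] long az 0.0961 len 86.1
(297, 190) [ 409.  -273.8   41.7]
(355, 190) [ 405.  -233.5   42.6]
(300, 270) [ 466.9 -266.9   43.4]
(352, 275) [ 467.6 -228.4   41.8]
(325, 180) [ 400.3 -255.    41.6]
(325, 285) [ 477.  -247.5   42.6]
(326, 131) [ 368.  -257.4   68.3]
(326, 328) [ 499.9 -244.6   66.3]
(456, 210) [ 406.3 -174.7   82.6]
(456, 240) [ 424.3 -172.1   84.9]
(456, 280) [ 449.8 -167.6   85.3]
[   5    4   39  106 2771] [457.91555395 245.92060628]
((458.83416748046875, 246.72703552246094), (31.137189865112305, 105.27234649658203), 4.258845806121826)
tube centre [[ 429.75176093 -167.48015068   79.        ]]
sealer high [ 477. -184.  150.] [ 727.  -52. 1053.]
sealer >200 [ 477. -178.  200.] [ 597.  -52. 1053.]
sealer>60 [ 470. -190.   60.] [ 861.  -52. 1053.]
```

```bash
python3 - <<'E'
from h import *
d=np.load("pics/top0.npy");Pt=pts(camera_info("top"),d)
for z0,z1 in ((195,205),(205,215),(215,225),(225,240)):
    k=(d>0)&(Pt[...,2]>z0)&(Pt[...,2]<z1)&(Pt[...,0]>400)&(Pt[...,0]<700)&(Pt[...,1]<-80)&(Pt[...,1]>-260);q=Pt[k]
    if len(q): print(z0,len(q),np.percentile(q,[1,5,50,95,99],axis=0)[:,:2].round().tolist())
d=np.load("pics/scene0.npy");Pt=pts(camera_info("scene"),d)
for z0,z1 in ((60,100),(150,180),(180,200),(200,215),(215,225),(225,240)):
    k=(d>0)&(Pt[...,2]>z0)&(Pt[...,2]<z1)&(Pt[...,0]>400)&(Pt[...,0]<700)&(Pt[...,1]<-80)&(Pt[...,1]>-220);q=Pt[k]
    if len(q): print(z0,len(q),np.percentile(q,[0,2,5,50,95,99],axis=0)[:,:2].round().tolist())
E
python3 -c "
import cv2
im=cv2.imread('pics/w13.png')"
```

```text
195 163 [[585.0, -176.0], [590.0, -176.0], [597.0, -162.0], [606.0, -149.0], [609.0, -145.0]]
205 195 [[562.0, -178.0], [568.0, -177.0], [580.0, -160.0], [588.0, -144.0], [589.0, -143.0]]
215 403 [[538.0, -176.0], [540.0, -174.0], [557.0, -159.0], [574.0, -144.0], [578.0, -142.0]]
225 58 [[542.0, -173.0], [542.0, -173.0], [547.0, -161.0], [553.0, -146.0], [553.0, -145.0]]
60 1276 [[400.0, -220.0], [407.0, -199.0], [417.0, -178.0], [597.0, -164.0], [690.0, -153.0], [698.0, -149.0]]
150 1040 [[580.0, -185.0], [597.0, -182.0], [610.0, -180.0], [660.0, -158.0], [695.0, -149.0], [699.0, -148.0]]
180 623 [[559.0, -180.0], [568.0, -178.0], [574.0, -176.0], [609.0, -156.0], [633.0, -146.0], [638.0, -146.0]]
200 335 [[551.0, -177.0], [557.0, -176.0], [561.0, -174.0], [582.0, -154.0], [593.0, -143.0], [597.0, -142.0]]
215 336 [[538.0, -175.0], [541.0, -174.0], [543.0, -173.0], [559.0, -157.0], [573.0, -143.0], [576.0, -142.0]]
225 35 [[544.0, -173.0], [545.0, -172.0], [545.0, -171.0], [549.0, -160.0], [555.0, -145.0], [556.0, -144.0]]
```

Emit:
{"op": "servo_tool", "data": {"moves": "5 0 2.8 1 0; 5 0 2.8 2 0; 5 -0.1 2.75 2 0; 5 0 0 1.5 0; 5 0 0 0 0"}}

```text
clock: 23.15
ee_pos: [427.4, -164.6, 113.3]
orientation: [3.137, -0.008, -3.041]
force: [-0.2, -0.6, -0.0]
gripper_width: 0.585
```

Emit:
{"op": "servo_tool", "data": {"moves": "5 0 0 0 0; 5 0 0 0 0"}}

```text
clock: 23.32
ee_pos: [430.6, -168.1, 116.6]
orientation: [-3.141, -0.0, -3.047]
force: [1.0, -1.0, 0.2]
gripper_width: 0.585
```

```bash
python3 - <<'E'
from h import *
s=read_state();print(s["clock"],s["gripper_width"],s["ee_pos"],s["orientation"],s["force"],s["joint_pos"].round(2))
plan([(429.3,-167.3,60,-3.045)])
n="w14";ci=camera_info("wrist");p,d=grab_frame("wrist");cv2.imwrite(f"pics/{n}.png",p[:,:,::-1]);np.save(f"pics/{n}.npy",d);pickle.dump(ci,open(f"pics/{n}.pkl","wb"))
E
```

```text
23.3167 0.5846908906871553 [ 430.57127509 -168.11589754  116.61085044] [-3.14137391e+00 -4.01473646e-04 -3.04674522e+00] [ 0.95662637 -0.98846693  0.21982848] [ 0.66  0.54 -0.48  2.07  0.42  0.62  1.56]
0.12 0.09 5.66 -0.002 | |d|=56.6
```

View pics/w14.png

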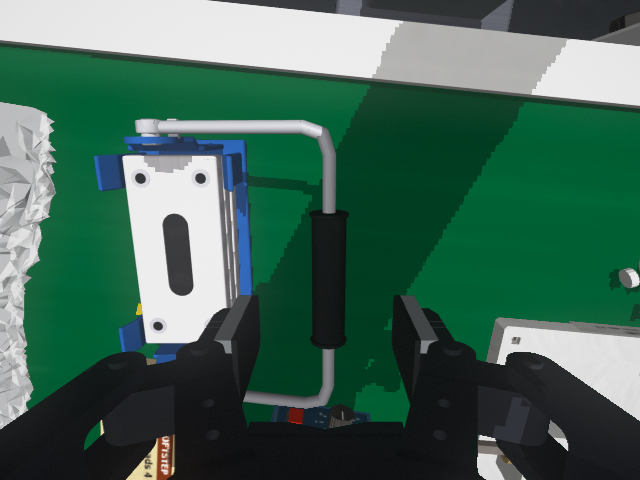

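Emit:
{"op": "servo_tool", "data": {"moves": "5 0.1 0.1 2.2 0; 5 0 0 2 0; 5 0 0 1 0; 5 0 0 0.4 0; 5 0 0 0 0", "newtons": 60}}

```text
clock: 23.78
ee_pos: [429.4, -167.1, 60.6]
orientation: [-3.141, -0.0, -3.047]
force: [-0.1, -0.2, 0.6]
gripper_width: 0.586
```

Emit:
{"op": "servo_tool", "data": {"moves": "5 0 0 0 0; 1 0 0 0 0; 1 0 0 0 0; 1 0 0 0 0; 1 0 0 0 0"}}

```text
clock: 24.2
ee_pos: [429.8, -166.6, 61.4]
orientation: [-3.141, 0.001, -3.046]
force: [0.4, -0.6, 3.0]
gripper_width: 0.164
```

Emit:
{"op": "servo_tool", "data": {"moves": "1 0 0 0 0; 1 0 0 0 0; 1 0 0 0 0"}}

```text
clock: 24.45
ee_pos: [429.8, -166.2, 61.1]
orientation: [-3.141, 0.001, -3.045]
force: [0.8, 0.6, 3.3]
gripper_width: 0.165
```

```bash
python3 - <<'E'
from h import *
s=read_state();print(s["clock"],s["gripper_width"],s["ee_pos"],s["orientation"],s["force"],s["joint_pos"].round(2))
n="w15";ci=camera_info("wrist");p,d=grab_frame("wrist");cv2.imwrite(f"pics/{n}.png",p[:,:,::-1]);np.save(f"pics/{n}.npy",d);pickle.dump(ci,open(f"pics/{n}.pkl","wb"))
E
```

```text
24.45 0.16465813384770084 [ 429.75195274 -166.16548667   61.06997401] [-3.14145159e+00  9.67843089e-04 -3.04524240e+00] [0.82227397 0.61251109 3.30140486] [ 0.59  0.63 -0.39  2.12  0.51  0.48  1.47]
```

View pics/w15.png

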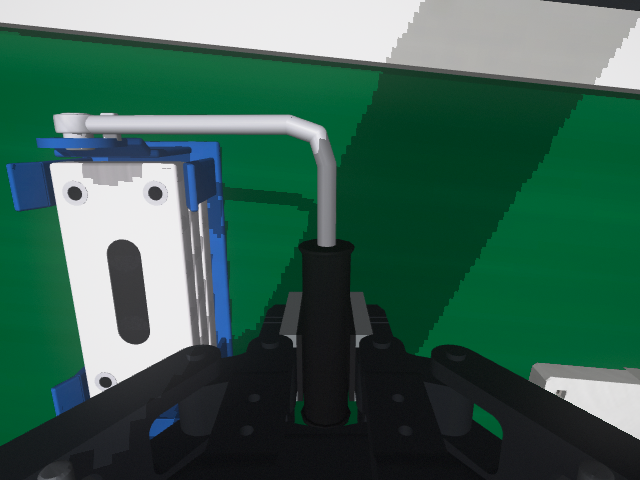

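Emit:
{"op": "servo_tool", "data": {"moves": "1 0 -0.19 -0.83 0; 1 0 -0.27 -0.81 0; 1 0 -0.35 -0.78 0; 1 0 -0.43 -0.74 0; 1 0 -0.5 -0.69 0"}}

```text
clock: 24.92
ee_pos: [430.9, -183.7, 100.2]
orientation: [3.141, -0.0, -3.045]
force: [-1.2, 0.7, 0.2]
gripper_width: 0.164
```

```bash
python3 - <<'E'
from h import *
s=read_state();print(s["clock"],s["gripper_width"],s["ee_pos"],s["orientation"],s["force"],s["joint_pos"].round(2))
n="w16";ci=camera_info("wrist");p,d=grab_frame("wrist");cv2.imwrite(f"pics/{n}.png",p[:,:,::-1]);np.save(f"pics/{n}.npy",d);pickle.dump(ci,open(f"pics/{n}.pkl","wb"))
E
```

```text
24.9167 0.16441008639344615 [ 430.86170693 -183.69495787  100.19828981] [ 3.14125906e+00 -6.13550227e-06 -3.04489116e+00] [-1.15844912  0.66305408  0.17111988] [ 0.67  0.58 -0.46  2.07  0.45  0.59  1.57]
```

View pics/w16.png

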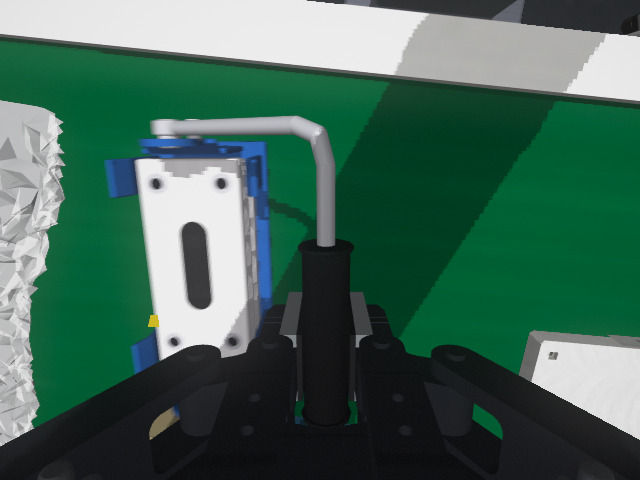

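Handle is swinging, carrier still seated. Continue the arc.

Emit:
{"op": "servo_tool", "data": {"moves": "1 0 -0.56 -0.64 0; 1 0 -0.63 -0.58 0; 1 0 -0.68 -0.51 0; 1 0 -0.73 -0.44 0; 1 0 -0.77 -0.37 0"}}

```text
clock: 25.38
ee_pos: [434.3, -217.7, 125.5]
orientation: [-3.142, 0.0, -3.045]
force: [0.2, 1.4, 3.6]
gripper_width: 0.159
```

Emit:
{"op": "servo_tool", "data": {"moves": "1 0 -0.8 -0.29 0; 1 0 -0.83 -0.21 0; 1 0 -0.84 -0.12 0; 1 0 -0.7 0 0; 1 0 0 0 0"}}

```text
clock: 25.8
ee_pos: [437.9, -253.0, 131.7]
orientation: [-3.137, 0.002, -3.049]
force: [-0.7, -0.1, 8.5]
gripper_width: 0.167
```

```bash
python3 - <<'E'
from h import *
s=read_state();print(s["clock"],s["gripper_width"],s["ee_pos"],s["orientation"],s["force"],s["wrist_torque"],s["joint_pos"].round(2))
n="w17";ci=camera_info("wrist");p,d=grab_frame("wrist");cv2.imwrite(f"pics/{n}.png",p[:,:,::-1]);np.save(f"pics/{n}.npy",d);pickle.dump(ci,open(f"pics/{n}.pkl","wb"))
p,d=grab_frame("scene");cv2.imwrite("pics/s4.png",cv2.resize(p[100:260,200:400,::-1],None,fx=4,fy=3.7))
E
```

```text
25.8 0.16695034005027812 [ 437.85689435 -252.95359905  131.73247255] [-3.13730248e+00  1.50481930e-03 -3.04891717e+00] [-0.67299402 -0.1096849   8.50228526] [-0.14591229  0.20090633  0.1492409 ] [ 0.82  0.57 -0.5   1.95  0.41  0.72  1.73]
```

View pics/w17.png

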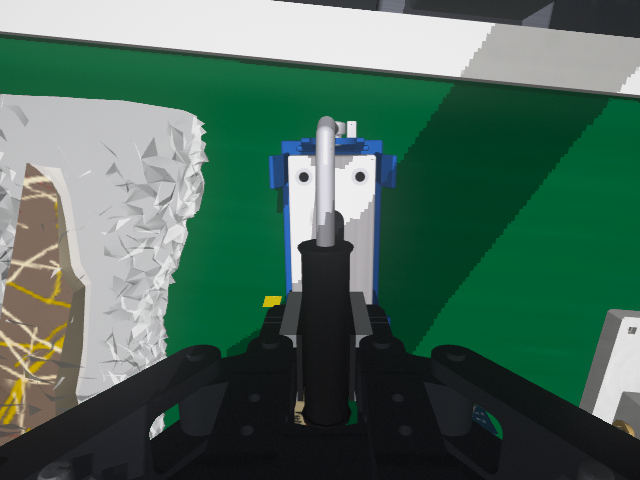

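View pics/s4.png

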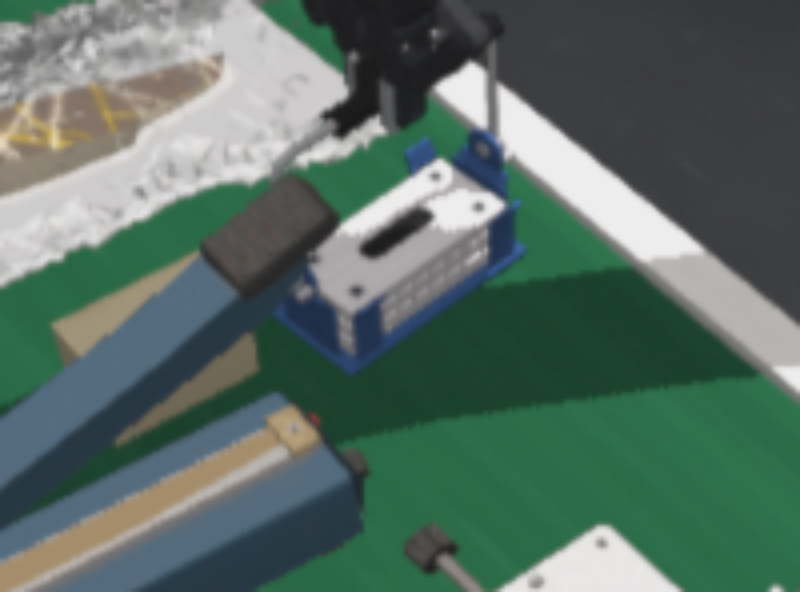

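Emit:
{"op": "servo_tool", "data": {"moves": "1 0 0.1 -0.4 0; 1 0 0 -0.6 0; 1 0 0 -0.8 0; 1 0 0 -1 0; 1 0 0 -1 0"}}

```text
clock: 26.32
ee_pos: [436.6, -247.7, 169.2]
orientation: [3.141, -0.001, -3.046]
force: [0.0, -0.3, -6.0]
gripper_width: 0.167
```

Emit:
{"op": "servo_tool", "data": {"moves": "1 0 0 -1 0; 1 0 0 -1 0; 1 0 0 -1 0; 1 0 0 -1 0; 1 0 0 -1 0"}}

```text
clock: 26.73
ee_pos: [437.1, -247.7, 220.0]
orientation: [-3.141, -0.0, -3.045]
force: [-0.3, -0.4, -5.9]
gripper_width: 0.165
```

Emit:
{"op": "servo_tool", "data": {"moves": "1 0 0 -0.7 0; 1 0 0 -0.4 0; 1 0 0 -0.2 0; 1 0 0 0 0; 1 0 0 0 0"}}

```text
clock: 27.15
ee_pos: [436.8, -247.6, 231.4]
orientation: [3.141, -0.001, -3.045]
force: [-0.5, -1.0, -6.8]
gripper_width: 0.164
```

Emit:
{"op": "servo_tool", "data": {"moves": "1 0 0 0 0; 1 0 0 0 0; 1 0 0 0 0; 1 0 0 0 0; 1 0 0 0 0"}}

```text
clock: 27.57
ee_pos: [437.1, -247.7, 231.7]
orientation: [3.141, -0.0, -3.045]
force: [0.6, -0.4, -6.0]
gripper_width: 0.159
```

```bash
python3 - <<'E'
from h import *
for n in ("w18","w19"):
    s=read_state();print(s["clock"],s["gripper_width"],s["ee_pos"],s["orientation"],s["force"],s["wrist_torque"],np.abs(s["joint_vel"]).max())
    ci=camera_info("wrist");p,d=grab_frame("wrist");cv2.imwrite(f"pics/{n}.png",p[:,:,::-1]);np.save(f"pics/{n}.npy",d);pickle.dump(ci,open(f"pics/{n}.pkl","wb"))
p,d=grab_frame("scene");np.save("pics/s5.npy",d);cv2.imwrite("pics/s5f.png",p[:,:,::-1]);cv2.imwrite("pics/s5.png",cv2.resize(p[60:220,200:400,::-1],None,fx=4,fy=3.7))
p,d=grab_frame("top");np.save("pics/top5.npy",d);cv2.imwrite("pics/top5.png",p[:,:,::-1])
E
```

```text
27.5667 0.15917970772047207 [ 437.13228118 -247.73371055  231.67050066] [ 3.14140793e+00 -2.99862751e-04 -3.04533386e+00] [ 0.62136915 -0.40568117 -5.99721032] [-0.07129417  0.01245331 -0.04343373] 0.0025764506384138835
27.6167 0.16197363884888044 [ 437.14860031 -247.7272996   231.71765827] [ 3.14147883e+00 -2.14591307e-04 -3.04530384e+00] [-0.40405374  0.13361368 -5.5215177 ] [ 0.01898362 -0.0585696  -0.0013355 ] 0.0017337591203800495
```

View pics/w19.png

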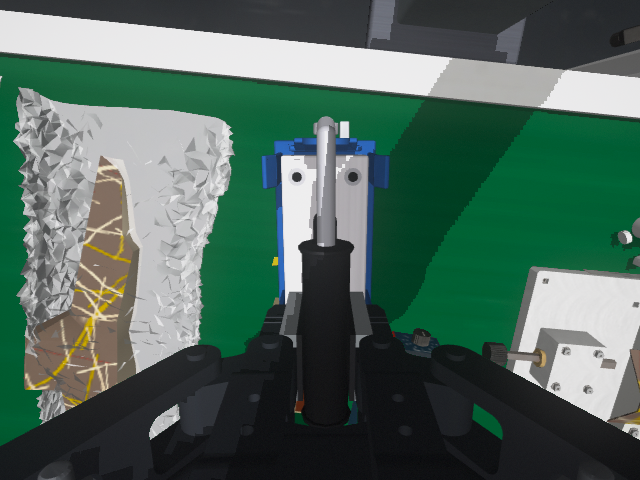

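View pics/s5.png

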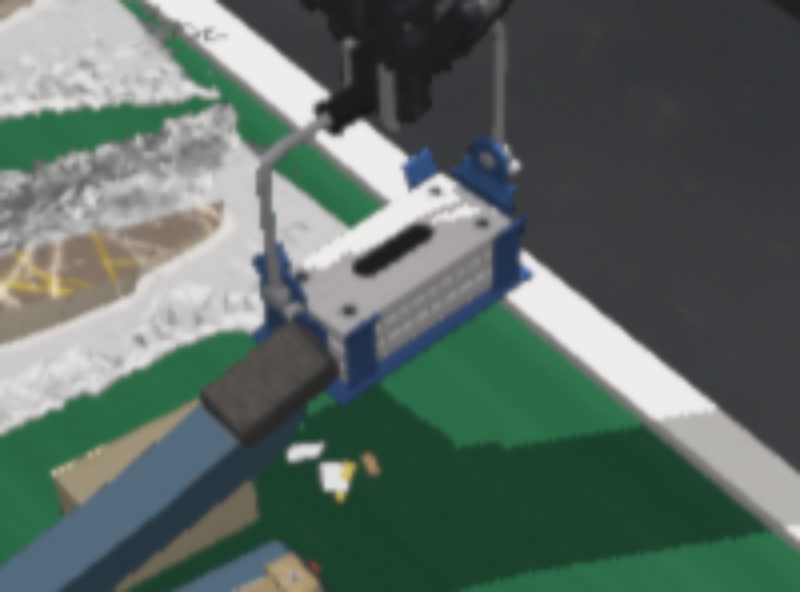

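```bash
python3 - <<'E'
from h import *
ci=pickle.load(open("pics/w19.pkl","rb"));P=pts(ci,np.load("pics/w19.npy"));im=cv2.imread("pics/w19.png")
m=np.zeros((480,640),bool);m[160:280,286:312]=1;m[160:280,342:364]=1
q=P[m];z=np.median(q[:,2]);q=q[abs(q[:,2]-z)<8]
A=np.c_[q[:,:2]-q[:,:2].mean(0),np.ones(len(q))];c=np.linalg.lstsq(A,q[:,2],rcond=None)[0];print("top z",c[2],"slopes",c[:2],"tilt",np.hypot(*c[:2]))
for n in ("w18","w19"):
    im=cv2.imread(f"pics/{n}.png");ci=pickle.load(open(f"pics/{n}.pkl","rb"));h=dark(im,[(297,177),(353,177)],6);W=ray(ci,h,c[2])[:,:2];d=W[0]-W[1];y=np.arctan2(d[0],-d[1]);print(h.round(1).tolist(),"centre",W.mean(0)+43.1*np.array([np.cos(y),np.sin(y)]),y)
print("guides",[P[v,u].round(0) for u,v in [(267,170),(381,170),(313,131)]])
a=cv2.imread("pics/top0.png")
b=cv2.imread("pics/top5.png");cv2.imwrite("pics/cmp.png",b)
E
```

```text
top z 142.096374335153 slopes [-0.0018831  -0.01296618] tilt 0.01310220965833691
[[296.3, 176.6], [352.5, 176.4]] centre [ 436.89225495 -248.91064231] 0.10072603658383028
[[296.4, 176.6], [352.6, 176.4]] centre [ 436.91969187 -248.92135692] 0.09979669887343155
guides [array([ 393., -285.,  152.]), array([ 387., -223.,  150.]), array([ 370., -261.,  163.])]
```

View pics/cmp.png

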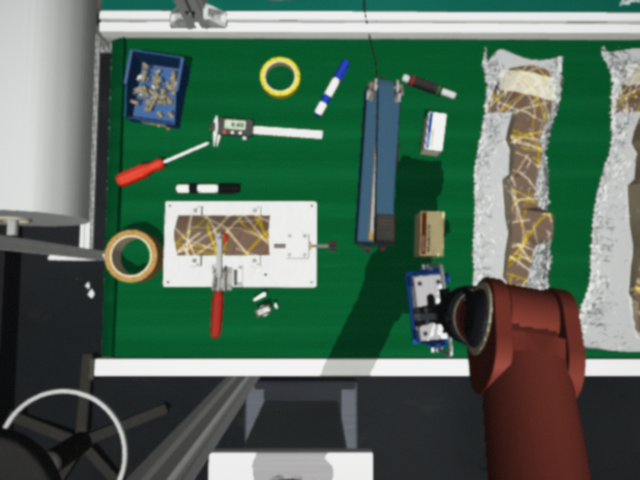

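```bash
python3 -c "
from workcell import *
print(finish_job())"
```

```text
the job is handed in; nothing more can be done
None
```

I stacked both loose plates on the one in the carrier. Then I gripped the black tube, swung the handle up and lifted the carrier 100 mm. I handed the job in at about 28 s with the tube still gripped; no verdict is reported.

**Route:** The arm started on the far side of the frame post. I folded it in to about 185 mm from its base axis to get round the post, which it cleared.

**Checks on the stack:** Before the lift, the wrist camera showed the top of the stack flat at about 42 mm. The top plate was about 1 mm from the carrier's centre and square with it.

**Last checks while held:**
- **Height and level:** the top of the stack was at 142 mm, so the underside is about 100 mm up. Tilt was about 0.013 rad.
- **Stillness:** two views 0.05 s apart agreed within 0.1 mm. The force reading of about 6 N roughly matches the 6.8 N loaded weight.
- **Other objects:** in the top image the tally counter, marker and carton looked unmoved. I compared them by eye and did not measure them.

**What went wrong:** I gave one sideways shift the wrong sign while moving the first plate above the carrier. It was 25 mm off at 98 mm height, touched nothing, and I corrected it before lowering.

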